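Pack the cabinet feet and pin the box shut

ROBOT

A 6-joint arm with a two-finger parallel gripper is mounted at the origin on the work surface. World frame = base frame: x ahead of the robot, y to its left, z up, the work surface at z = 0. Lengths are in m, angles in rad, forces in N, time in s.
With the tool pointing down it reaches from about 0.35 to 0.775 m from the base axis. Payload 7.3 kg.
Tool frame: the origin (TCP) lies on the centre line of the jaws, within the pads' length; the fingertips stand 17 mm ahead of it and the grasp point (between the pads) lies 2 mm behind it (robot.tcp_to_tips is the distance from the TCP to the fingertips, in m); z points along the fingers, y is the line along which they close (so a half turn about z gives the same grasp; the last joint's range is limited). The gripper opens to 92 mm and grips with 3 to 60 N. Pads are 19 mm wide; open, the fingers measure 130 mm over their backs; the gripper's body (75 mm by 190 mm) begins 47 mm behind the grasp point.
Start: joints at [1.106, 0.342, 1.524, -0, 1.275, -0.146], TCP at [0.165, 0.499, 0.218] pointing down, gripper open.
Joint ranges: [-2.53, 2.53], [-0.77, 2.02], [0.04, 2.7], [-1, 4.14], [0.28, 2.66], [-3.11, 3.11]. Speed limits (rad/s): [2.57, 2.57, 3.14, 3.14, 3.14, 3.14].

INTERFACE

Orientations are given as [roll, pitch, yaw] about the fixed x, y, z axes, in that order (R = Rz(yaw) Ry(pitch) Rx(roll)).
In Python, from cell import robot gives the robot as it stands. The module is installed in compiled form; this text tells all that it offers.
- The arm moves only by the tool carry_out, never from a script. Its argument "commands" is a list of rows, each a list of 3 entries, a list of its own where there are three numbers: the shift along the tool's x, y, z in m, then the turn about the tool's z in rad, then the opening, from 0 (shut) to 1 (fully open). In form: [[[dx, dy, dz], yaw, claw], ...]. A call has 1 to 20 rows; each row shifts and turns the commanded pose from where the row before left it, along the tool's axes as they then stand; what a row does not reach is not made up. A row lasts 1/8 s, in which the tool goes at most 62.5 mm and 10.7 degrees, less where a joint would pass 70% of its speed; a pose out of reach is approached as far as the arm can. A call is refused whole if a number of a shift passes 0.0625 or a number of a turn 0.188, either way. A call with a gripper value outside its range is refused whole. The fingers move at their own pace and stop on an object; "newtons" is the grip in N (left out, the last holds). Time passes only in rows, so rows that do not move let the fingers close. It gives the time, the measured TCP pose, the force, the opening and the grip force at its end, in the units of the state.
- robot.observe(): the state, without advancing time (a new reading comes with each control period).
- robot.read_camera(name): name is "scene" or "top"; returns a dict with "pixels" (480x640x3 uint8, red, green, blue), "fx", "fy", "cx", "cy" (pixels), "view" (4x4, takes a point from world to camera coordinates). Camera axes: x right, y up, looking along -z (the intrinsics and any distortion apply to the point x, -y, -z); pixel columns grow to the right and rows downward; lengths in m; the calibration is good to about 2 mm. A picture is of the moment at which its call begins. There is no depth.
- robot.hand_in(): hands the job in; it is judged then, once.
Trained networks look in a picture, given as the dict that the camera call returned (one of the last four; its "shot" number tells which), for a name from the list of things; names that differ only in an ending like _2 or _b are one class to them, and where a whole thing is asked for, a point or a joint stands for the part that bears it (a point fixed in the world has none). Each returns a list of dicts, best first, with "p" (0 to 1); they miss things now and then, are a little off and sometimes report something else, mostly with a low value. They report only what shows in the picture. A call takes as long as a camera call. They do not tell look-alikes from the thing itself.
- robot.find_in(picture, name): "at" ([column, row] in pixels, amid what is visible of it).
- robot.tip_of(picture, name): "at" ([column, row] in pixels: a listed point, or the origin of a listed thing).
The state is a dict: "time": time; "qpos": joint angles; "qvel": joint speeds; "joint_efforts": joint torques, N m; "tool_pos": TCP position; "tool_rot": TCP orientation; "contact_force": force on the tool from outside, world axes, zero at the start; "torque": the same for the moment, N m; "opening": finger opening in m; "grip_force": force on a finger pad.
Only numpy, scipy, OpenCV 4.12 (cv2) and the standard library are available. Lean on these libraries where they do the work, as an engineer would, in place of code of your own. Each camera call takes 0.05 s, during which the arm holds its last target. There are 200 camera calls.

TASK

Put all the wooden cabinet feet from the bench into the plywood box, shut its lid fully, then lock it with every pin there is: push each pin's rod through a hole in the lid's steel strip into the box, one pin to a hole, any holes, fully home so that the handle meets the strip. Leave the bottle, the tape measure and the offcut alone.

Things in the scene. Friction and masses are not known exactly. Their poses are not given: they have to be found in the camera images.
- kitbox: Plywood transit box, fixed to the bench (place and turn vary): 250 mm along x, y from -83 to +65 mm, 85 mm tall without lid. Origin under it on the bench, z up. Inside: x -115 to +115 mm, y -57 to +55 mm, floor at z = 10 mm. Front batten with the pin holes on the -y side, 26 mm thick; hinge on the +y side.
- lid (a joint): Lid angle, rad: 0 shut, about 1.9 to 2.1 at the start (leaning back past upright, to the box's +y side), limit 2.15. The stiff hinge stays where it is left; about 3 to 6 N at the free edge moves it. Plywood board 250 x 160 x 10 mm, no handle; an 8 mm thick, 220 mm long steel strip stands 55 mm off its under face at the free edge. To shut: push the outer face over, then down.
- lid_hinge (a point): Middle of the hinge line: on the box's +y upper edge (box y = +65 mm), 85 mm above the bench, line along the box's x. The lid's under face lies on this line; its outer (upper) face is 10 mm off it. Axes turn with the lid: the lid reaches along -y, z points out of its outer face.
- lid_edge (a point): Middle of the lid's free edge, on its outer face: 160 mm from the hinge line. Moves with the lid.
- hole1 (a point): First (box x = -70 mm) hole: centre of its mouth on the outer face of the steel strip when the lid is shut (fixed to the box), 55 mm above the bench. Axes are the box's: a pin goes in level, along +y. 13 mm hole through the 8 mm strip, 2 mm gap, then a 14 mm hole through the 26 mm batten of the box. A pin is fully home when its shoulder (its origin) is at this point.
- hole2 (a point): Middle (box x = 0) hole: centre of its mouth on the outer face of the steel strip when the lid is shut (fixed to the box), 55 mm above the bench. Axes are the box's: a pin goes in level, along +y. 13 mm hole through the 8 mm strip, 2 mm gap, then a 14 mm hole through the 26 mm batten of the box. A pin is fully home when its shoulder (its origin) is at this point.
- hole3 (a point): Last (box x = +70 mm) hole: centre of its mouth on the outer face of the steel strip when the lid is shut (fixed to the box), 55 mm above the bench. Axes are the box's: a pin goes in level, along +y. 13 mm hole through the 8 mm strip, 2 mm gap, then a 14 mm hole through the 26 mm batten of the box. A pin is fully home when its shoulder (its origin) is at this point.
- foot1: A turned wooden cabinet foot standing on the bench: round flange 50 mm across and 10 mm thick at the bottom, plain round stem 34 mm across above it, 60 mm tall in all; 60 g. Origin at the centre of the flange's underside, z along the stem. Absent in some starts.
- foot2: A turned wooden cabinet foot standing on the bench: round flange 50 mm across and 10 mm thick at the bottom, plain round stem 34 mm across above it, 60 mm tall in all; 60 g. Origin at the centre of the flange's underside, z along the stem. Absent in some starts.
- foot3: A turned wooden cabinet foot standing on the bench: round flange 50 mm across and 10 mm thick at the bottom, plain round stem 34 mm across above it, 60 mm tall in all; 60 g. Origin at the centre of the flange's underside, z along the stem. Absent in some starts.
- foot4: A turned wooden cabinet foot standing on the bench: round flange 50 mm across and 10 mm thick at the bottom, plain round stem 34 mm across above it, 60 mm tall in all; 60 g. Origin at the centre of the flange's underside, z along the stem. Absent in some starts.
- pin1: A locking pin lying on the bench: square light-wood handle 28 x 28 x 50 mm, with a round-nosed steel rod 10 mm thick sticking 40 mm out of the middle of one end; 60 g. Origin on the axis at the shoulder where rod meets handle; +x along the rod (tip at +40 mm), handle back to x = -50 mm. It lies on a flat of the handle, axis 14 mm above the bench. Absent in some starts.
- pin2: A locking pin lying on the bench: square light-wood handle 28 x 28 x 50 mm, with a round-nosed steel rod 10 mm thick sticking 40 mm out of the middle of one end; 60 g. Origin on the axis at the shoulder where rod meets handle; +x along the rod (tip at +40 mm), handle back to x = -50 mm. It lies on a flat of the handle, axis 14 mm above the bench. Absent in some starts.
- pin3: A locking pin lying on the bench: square light-wood handle 28 x 28 x 50 mm, with a round-nosed steel rod 10 mm thick sticking 40 mm out of the middle of one end; 60 g. Origin on the axis at the shoulder where rod meets handle; +x along the rod (tip at +40 mm), handle back to x = -50 mm. It lies on a flat of the handle, axis 14 mm above the bench. Absent in some starts.
- bottle: Bystander: a water bottle 64 mm across, 190 mm tall. Origin under it.
- tape: Bystander: a grey tape measure 65 x 38 x 62 mm. Origin under it.
- offcut: Bystander: a pale wood offcut 70 x 150 x 30 mm. Origin under it.
Not all that is in view belongs to the job. Leave any pink, purple or yellow look-alike of the foot1 alone.

How it is judged:
By the outcome, as a careful person would: the job done as asked, in the order asked, and still so for the second after the job is handed in, with the robot touching nothing.
Of foot1, foot2, foot3, foot4 only 3 to 4 are there at a start; the rules pass over those that are not, and their reading is None.
Of pin1, pin2, pin3 only 2 to 3 are there at a start; the rules pass over those that are not, and their reading is None.
At some moment in a run one of foot1, foot2, foot3, foot4, pin1, pin2, pin3 may be knocked a few centimetres aside while the robot is not near it.
Once in a run the grip may slacken for a moment while it holds something.
It also fails if it takes over 210 s, if anything falls off the work surface, if the arm or the gripper's body presses on something with over 40 N, if the wrist force passes 120 N, or if a joint passes its speed limit or range.

## Working session

There is one attempt and no reset: what is moved stays moved. The work goes in short steps, Python scripts to look and compute and a tool call to move; the robot and the scene stay as the last step left them, time stands still between calls to the robot, and variables do not carry over. Pictures are saved under pics/ and viewed, at most 14 in all, crops included, and the job is handed in when it is done.

Besides the shell and the picture viewer there is one more tool, called after "Emit:" as a command line: name --argument value ..., lists and objects as JSON in quotes. carry_out: Moves the arm, as the interface text tells. Its arguments: {"type":"object","properties":{"commands":{"type":"array"},"newtons":{"type":"number"}},"required":["commands"]}

```bash
mkdir -p pics
cat > h.py <<'E'
import numpy as np, cv2
from cell import robot
def ray(pic,uv):
    u,v=uv; d=np.array([(u-pic['cx'])/pic['fx'],-(v-pic['cy'])/pic['fy'],-1.0])
    V=np.array(pic['view']); R=V[:3,:3]; t=V[:3,3]
    return -R.T@t, R.T@d
def at_z(pic,uv,z):
    o,d=ray(pic,uv); return o+d*(z-o[2])/d[2]
def proj(pic,p):
    V=np.array(pic['view']); c=V[:3,:3]@np.asarray(p)+V[:3,3]
    return np.array([pic['cx']+pic['fx']*c[0]/-c[2], pic['cy']+pic['fy']*-c[1]/-c[2]])
def tri(pa,a,pb,b):
    o1,d1=ray(pa,a);o2,d2=ray(pb,b)
    A=np.stack([d1,-d2],1); s=np.linalg.lstsq(A,o2-o1,rcond=None)[0]
    p,q=o1+d1*s[0],o2+d2*s[1]; return (p+q)/2,np.linalg.norm(p-q)
def save(pic,n): cv2.imwrite('pics/'+n,cv2.cvtColor(pic['pixels'],cv2.COLOR_RGB2BGR))
E
python3 - <<'E'
from h import *
for n in ['scene','top']:
    p=robot.read_camera(n); save(p,n+'0.png')
    print(n,{k:(np.round(p[k],3).tolist()) for k in p if k not in('pixels',)}, 'cam',ray(p,(320,240))[0].round(3))
    for o in ['kitbox','lid_edge','lid_hinge','hole1','hole2','hole3','foot1','pin1','bottle','tape','offcut']:
        r=robot.tip_of(p,o); print(o,[(np.round(x['at']).tolist(),round(x['p'],2)) for x in r][:6])
E
```

```text
scene {'fx': 464.308, 'fy': 464.308, 'cx': 318.48, 'cy': 239.852, 'view': [[-0.048, 0.999, -0.012, -0.064], [-0.857, -0.035, 0.514, 0.477], [0.513, 0.035, 0.857, -1.346], [0.0, 0.0, 0.0, 1.0]], 'shot': 1} cam [1.097 0.127 0.908]
kitbox [([268.0, 245.0], 0.74), ([223.0, 202.0], 0.68)]
lid_edge [([326.0, 173.0], 0.84), ([224.0, 203.0], 0.27)]
lid_hinge [([293.0, 217.0], 0.82)]
hole1 [([222.0, 230.0], 0.84), ([225.0, 201.0], 0.74), ([219.0, 255.0], 0.73)]
hole2 [([222.0, 230.0], 0.84), ([225.0, 201.0], 0.74), ([219.0, 255.0], 0.73)]
hole3 [([222.0, 230.0], 0.84), ([225.0, 201.0], 0.74), ([219.0, 255.0], 0.73)]
foot1 [([496.0, 269.0], 0.86), ([443.0, 241.0], 0.8), ([400.0, 248.0], 0.77), ([437.0, 202.0], 0.63), ([490.0, 230.0], 0.59), ([399.0, 208.0], 0.57)]
pin1 [([152.0, 231.0], 0.95), ([149.0, 259.0], 0.81), ([155.0, 195.0], 0.64)]
bottle [([345.0, 321.0], 0.67)]
tape [([156.0, 321.0], 0.78)]
offcut [([257.0, 329.0], 0.95)]
top {'fx': 622.575, 'fy': 622.575, 'cx': 310.839, 'cy': 241.217, 'view': [[-0.012, -1.0, 0.002, 0.074], [0.995, -0.011, 0.097, -0.602], [-0.097, 0.003, 0.995, -1.393], [0.0, 0.0, 0.0, 1.0]], 'shot': 2} cam [0.465 0.072 1.445]
kitbox [([352.0, 256.0], 0.94)]
lid_edge [([291.0, 262.0], 0.88)]
lid_hinge [([325.0, 264.0], 0.89)]
hole1 [([396.0, 253.0], 0.87), ([391.0, 225.0], 0.74), ([402.0, 288.0], 0.66), ([441.0, 175.0], 0.53)]
hole2 [([396.0, 253.0], 0.87), ([391.0, 225.0], 0.74), ([402.0, 288.0], 0.66), ([441.0, 175.0], 0.53)]
hole3 [([396.0, 253.0], 0.87), ([391.0, 225.0], 0.74), ([402.0, 288.0], 0.66), ([441.0, 175.0], 0.53)]
foot1 [([130.0, 284.0], 0.93), ([132.0, 238.0], 0.89), ([165.0, 214.0], 0.8), ([222.0, 308.0], 0.72), ([224.0, 255.0], 0.69), ([179.0, 264.0], 0.68)]
pin1 [([476.0, 307.0], 0.84), ([468.0, 266.0], 0.64), ([461.0, 234.0], 0.56)]
bottle [([274.0, 180.0], 0.63), ([179.0, 265.0], 0.41)]
tape [([467.0, 266.0], 0.68), ([439.0, 175.0], 0.66)]
offcut [([349.0, 170.0], 0.86)]
```

View pics/scene0.png

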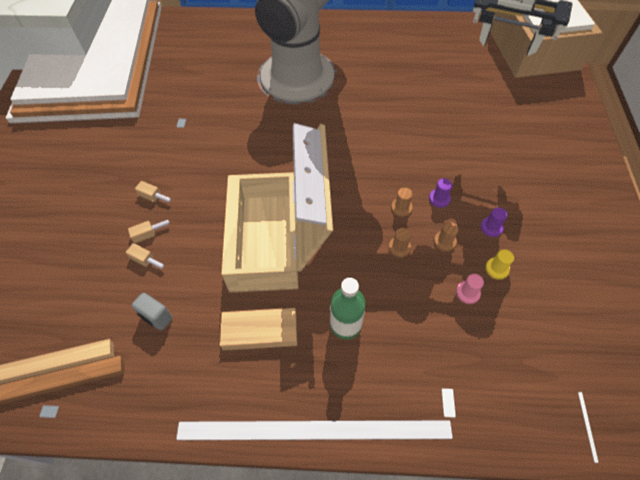

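View pics/top0.png

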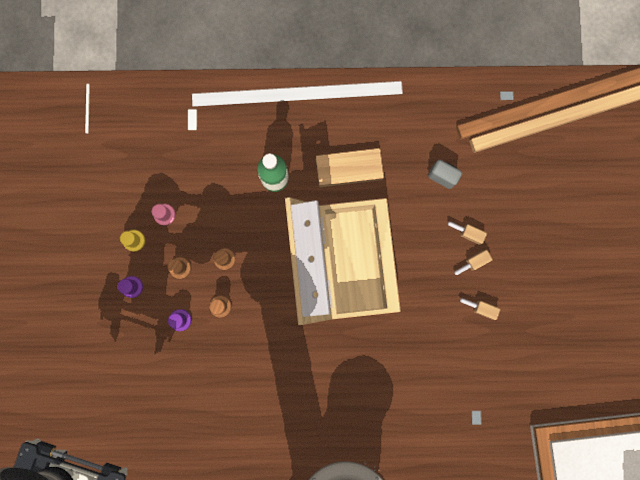

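Three brown feet are in view: top (222,308), (224,258), (179,266), scene (402,200), (400,243), (447,235). The look-alikes are purple at top (129,287) and (180,320), yellow at (132,240) and pink at (163,214). Three pins lie at about top (470,232), (475,262), (482,307). The bottle, tape and offcut stay put.

```bash
cat >> h.py <<'E'
def boxfit(ps,pt):
    from scipy.optimize import least_squares
    loc={'kitbox':(0,0,0),'lid_hinge':(0,.065,.085),'h1':(-.07,-.093,.055),'h2':(0,-.093,.055),'h3':(.07,-.093,.055)}
    obs=[]
    for p in (ps,pt):
        for n in ('kitbox','lid_hinge'):
            r=robot.tip_of(p,n)
            if r: obs.append((p,n,np.array(r[0]['at'])))
        r=[np.array(x['at']) for x in robot.tip_of(p,'hole1')[:3]]
        r.sort(key=lambda a:at_z(p,a,.055)[0])
        if len(r)==3: obs+=[(p,f'h{i+1}',a) for i,a in enumerate(r)]
    def w(q,l):
        c,s=np.cos(q[2]),np.sin(q[2]); return [q[0]+c*l[0]-s*l[1],q[1]+s*l[0]+c*l[1],l[2]]
    f=lambda q:np.concatenate([proj(p,w(q,loc[n]))-a for p,n,a in obs])
    r=least_squares(f,[.45,0,.1],loss='soft_l1')
    return r.x,[(n,f(r.x)[2*i:2*i+2].round(1).tolist()) for i,(p,n,a) in enumerate(obs)]
E
python3 - <<'E'
from h import *
ps=robot.read_camera('scene');pt=robot.read_camera('top')
q,res=boxfit(ps,pt);print(q.round(4),res)
hs=cv2.cvtColor(ps['pixels'],cv2.COLOR_RGB2HSV);ht=cv2.cvtColor(pt['pixels'],cv2.COLOR_RGB2HSV)
for n,z in (('foot1',0),('pin1',.014)):
    S=[(x['at'],x['p'],at_z(ps,x['at'],z)) for x in robot.tip_of(ps,n)]
    T=[(x['at'],x['p'],at_z(pt,x['at'],z)) for x in robot.tip_of(pt,n)]
    for a,p,w in T:
        s=min(S,key=lambda e:np.linalg.norm(e[2]-w))
        t,g=tri(pt,a,ps,s[0]); c=ht[int(a[1]),int(a[0])]
        print(n,np.round(a),round(p,2),'top',w[:2].round(4),'scene',s[2][:2].round(4),'tri',t.round(4),round(g,4),c)
for p in (ps,pt):
  for x in robot.tip_of(p,'lid_edge')[:1]:print('edge',x)
o=robot.observe();print({k:np.round(o[k],3).tolist() for k in('tool_pos','tool_rot','opening','time','contact_force')}); print(robot.tcp_to_tips)
# pin close crop
im=cv2.cvtColor(pt['pixels'],cv2.COLOR_RGB2BGR)
a=cv2.resize(im[210:325,430:510],None,fx=4,fy=4,interpolation=2);b=cv2.resize(im[200:330,120:240],None,fx=3.5,fy=3.5,interpolation=2)
c=np.zeros((max(a.shape[0],b.shape[0]),a.shape[1]+b.shape[1],3),np.uint8);c[:a.shape[0],:a.shape[1]]=a;c[:b.shape[0],a.shape[1]:]=b
cv2.imwrite('pics/crop1.png',c)
E
```

```text
[ 0.5559 -0.0263  0.1223] [('kitbox', [-1.6, -2.6]), ('lid_hinge', [0.5, 0.3]), ('h1', [-3.0, 1.8]), ('h2', [-2.9, -1.5]), ('h3', [0.4, -2.3]), ('kitbox', [-0.2, 1.4]), ('lid_hinge', [-3.0, -0.7]), ('h1', [-0.9, -1.5]), ('h2', [-3.9, -2.1]), ('h3', [1.8, 0.5])]
foot1 [133. 288.] 0.98 top [0.5011 0.4803] scene [0.5113 0.4857] tri [ 0.502   0.4879 -0.0144] 0.0068 [140 144  87]
foot1 [219. 304.] 0.92 top [0.4629 0.282 ] scene [0.4496 0.2828] tri [0.4629 0.2795 0.0186] 0.0003 [ 12 148 204]
foot1 [131. 242.] 0.88 top [0.6083 0.4855] scene [0.6078 0.4753] tri [ 6.075e-01  4.807e-01 -5.000e-04] 0.0097 [ 23 171 206]
foot1 [180. 267.] 0.84 top [0.5492 0.3709] scene [0.5445 0.3812] tri [0.5493 0.3741 0.0077] 0.0095 [ 13 146 124]
foot1 [180. 317.] 0.57 top [0.4337 0.3706] scene [0.4309 0.3733] tri [0.4338 0.371  0.004 ] 0.0024 [140 145 188]
foot1 [165. 214.] 0.55 top [0.6733 0.4085] scene [0.6747 0.4093] tri [ 0.6737  0.4095 -0.0023] 0.0009 [172 107 193]
pin1 [470. 267.] 0.88 top [ 0.5407 -0.2978] scene [ 0.543  -0.2913] tri [ 0.5402 -0.2965  0.0088] 0.0054 [  0   9 229]
pin1 [476. 305.] 0.82 top [ 0.454  -0.3077] scene [ 0.4537 -0.3039] tri [ 0.4535 -0.3061  0.0135] 0.0036 [  0  10 183]
pin1 [461. 232.] 0.65 top [ 0.6226 -0.2809] scene [ 0.6273 -0.2814] tri [ 0.6237 -0.2834  0.0074] 0.0018 [  4  25 142]
edge {'at': [326.5, 173.2], 'p': 0.93}
edge {'at': [291.8, 261.6], 'p': 0.87}
{'tool_pos': [0.165, 0.499, 0.218], 'tool_rot': [3.141, 0.0, 2.823], 'opening': 0.092, 'time': 1.9, 'contact_force': [-0.25, 1.345, -0.075]}
0.017
```

View pics/crop1.png

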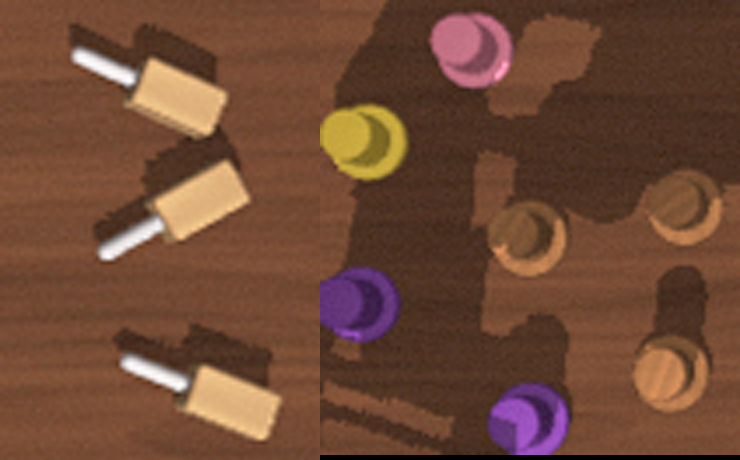

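Net and eye agree: the brown feet's flanges sit at top (220,307), (225,259), (179,268). I'm working out world targets from my crop readings.

Run:
```python
from h import *
ps=robot.read_camera('scene');pt=robot.read_camera('top')
print('feet',[at_z(pt,a,.006)[:2].round(4).tolist() for a in((220.3,306.6),(224.6,259.1),(179.4,268))])
for tip,sh in(((121,358),(184,387)),((104,254),(158,224)),((75,55),(133,79))):
    a,b=[at_z(pt,(430+(p[0])/4,210+p[1]/4),.016)[:2] for p in(tip,sh)]
    d=a-b; print('pin sh',b.round(4),'len',np.linalg.norm(d).round(4),'ang',np.arctan2(d[1],d[0]).round(3))
e=tri(ps,robot.tip_of(ps,'lid_edge')[0]['at'],pt,robot.tip_of(pt,'lid_edge')[0]['at']);print('edge',e)
# box corners of the rim, -y side outer at z=.085
for uv in((386,199),(399.5,311)): print(at_z(pt,uv,.085)[:2].round(4))
im=cv2.cvtColor(pt['pixels'],cv2.COLOR_RGB2BGR)
cv2.imwrite('pics/crop2.png',cv2.resize(im[185:335,275:415],None,fx=4,fy=4,interpolation=2))
```

```text
feet [[0.4567, 0.2772], [0.5659, 0.2676], [0.5465, 0.372]]
pin sh [ 0.4496 -0.3079] len 0.0392 ang 1.126
pin sh [ 0.5429 -0.2965] len 0.0358 ang 2.061
pin sh [ 0.6269 -0.2851] len 0.036 ang 1.161
edge (array([0.53913759, 0.1077814 , 0.23210872]), np.float64(0.003543386468911101))
[ 0.6894 -0.0995]
[ 0.4431 -0.123 ]
```

View pics/crop2.png

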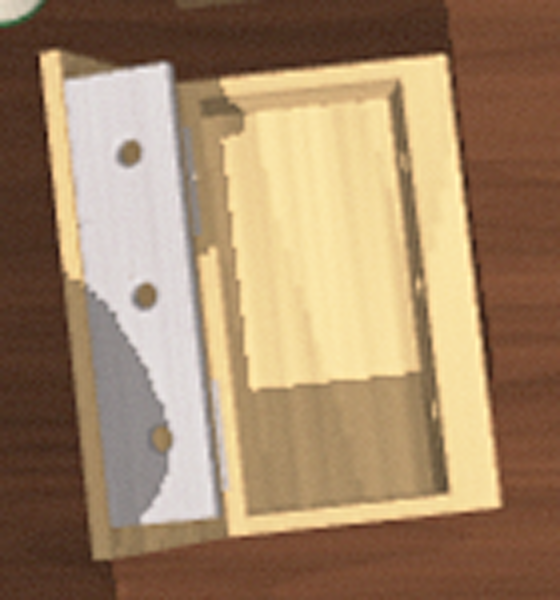

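Emit:
carry_out --commands '[[[0,0,0],0.165,0.7],[[0,0,0],0.165,0.7],[[0,0,0],0.165,0.7],[[0,0,0],0.165,0.7],[[0,0,0],0.165,0.7],[[0,0,0],0.165,0.7],[[0,0,0],0.163,0.7],[[-0.0357,0.0384,0],0,0.7],[[-0.0357,0.0384,0],0,0.7],[[-0.0357,0.0384,0],0,0.7],[[-0.0357,0.0384,0],0,0.7],[[-0.0357,0.0384,0],0,0.7],[[-0.0357,0.0384,0],0,0.7],[[-0.0357,0.0384,0],0,0.7],[[0,0,0.04],0,0.7],[[0,0,0.04],0,0.7],[[0,0,0],0,0.7]]'

```text
time: 4.22
tool_pos: [0.455, 0.2755, 0.1357]
tool_rot: [-3.135, 0.002, 1.669]
contact_force: [0.5, -0.8, 0.5]
opening: 0.0641
grip_force: 0.0
```

Emit:
carry_out --commands '[[[0.002,0.003,0.03],0,0.7],[[0,0,0.03],0,0.7],[[0,0,0.02],0,0.7],[[0,0,0.013],0,0.7],[[0,0,0],0,0.7],[[0,0,0],0,0.2],[[0,0,0],0,0.2],[[0,0,0],0,0.2],[[0,0,0],0,0.2],[[0,0,0],0,0.2],[[0,0,-0.02],0,0.2],[[0,0,-0.04],0,0.2],[[0,0,0],0,0.2]]' --newtons 25

```text
time: 5.85
tool_pos: [0.4613, 0.2796, 0.1077]
tool_rot: [3.136, -0.002, 1.67]
contact_force: [0.7, 0.2, -0.8]
opening: 0.0326
grip_force: 25.0
```

Run:
```python
from h import *
ps=robot.read_camera('scene');pt=robot.read_camera('top')
a=cv2.cvtColor(ps['pixels'],cv2.COLOR_RGB2BGR)[120:300,340:540]
cv2.imwrite('pics/g1.png',cv2.resize(a,None,fx=3,fy=3,interpolation=2))
```

```text
(no output)
```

View pics/g1.png

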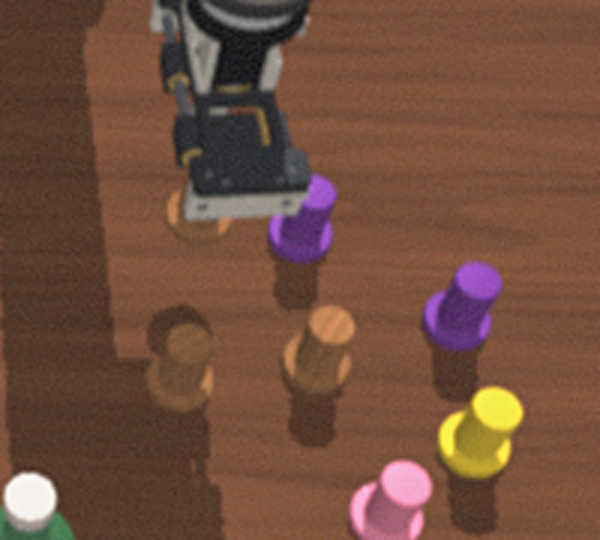

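Emit:
carry_out --commands '[[[0,0,-0.05],0,0.2],[[0,0,-0.05],0,0.2],[[0,0,-0.05],0,0.2],[[0,0,-0.05],0,0.2],[[0,0,-0.055],0,0.2],[[-0.0465,0,0],0,0.2],[[-0.0465,0,0],0,0.2],[[-0.0465,0,0],0,0.2],[[-0.0465,0,0],0,0.2],[[-0.0465,0,0],0,0.2],[[-0.0465,0,0],0,0.2],[[-0.0465,0,0],0,0.2],[[0,0,0.05],0,0.2],[[0,0,0.05],0,0.2],[[0,0,0.05],0,0.2],[[0,0,0.04],0,0.2],[[0,0,0],0,0.2],[[0,0,0],0,0.2]]'

```text
time: 8.2
tool_pos: [0.4924, -0.0453, 0.171]
tool_rot: [3.141, 0.0, 1.67]
contact_force: [0.6, 0.3, -0.6]
opening: 0.0327
grip_force: 25.0
```

Run:
```python
from h import *
ps=robot.read_camera('scene');print(robot.observe()['tool_pos'],robot.observe()['opening'])
a=cv2.cvtColor(ps['pixels'],cv2.COLOR_RGB2BGR)[80:310,180:380]
cv2.imwrite('pics/g2.png',cv2.resize(a,None,fx=2.6,fy=2.6,interpolation=2))
```

```text
[ 0.49272592 -0.04539769  0.17156754] 0.032727033752015224
```

View pics/g2.png

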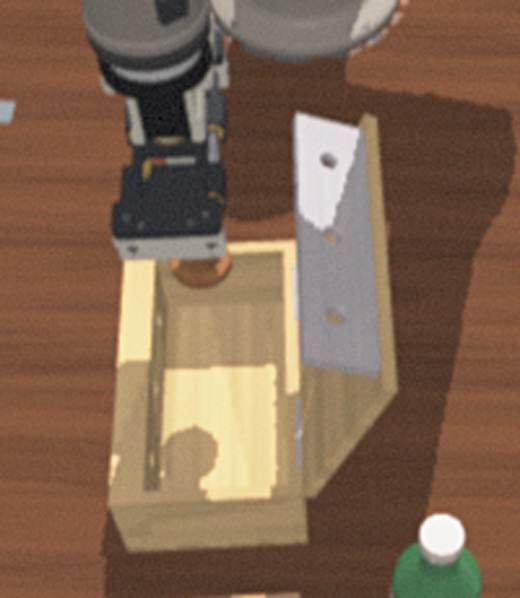

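Emit:
carry_out --commands '[[[0,0,0.05],0,0.2],[[0,0,0.04],0,0.2],[[0,0,0.015],0,0.2],[[0,0,0.007],0,0.2],[[0,0,0],0,0.2],[[0,0,0],0,0.5],[[0,0,0],0,0.5],[[0,0,0],0,0.5],[[0,0,-0.02],0,0.5],[[0,0,-0.04],0,0.5],[[0,0,-0.055],0,0.5],[[0,0,-0.055],0,0.5],[[0,0,-0.055],0,0.5],[[0,0,-0.05],0,0.5]]'

```text
time: 10.0
tool_pos: [0.4914, -0.0451, 0.3355]
tool_rot: [3.14, 0.0, 1.67]
contact_force: [0.4, -0.8, 0.0]
opening: 0.0456
grip_force: 0.0
```

Emit:
carry_out --commands '[[[0.0436,0.015,0],0,0.7],[[0.0436,0.015,0],0,0.7],[[0.0436,0.015,0],0,0.7],[[0.0436,0.015,0],0,0.7],[[0.0436,0.015,0],0,0.7],[[0.0436,0.015,0],0,0.7],[[0.0436,0.015,0],0,0.7],[[0,0,0.05],0,0.7],[[0,0,0.05],0,0.7],[[0,0,0.05],0,0.7],[[0,0,0.05],0,0.7],[[0,0,0],0,0.7],[[0,0,0],0,0.7]]'

```text
time: 11.62
tool_pos: [0.5672, 0.2693, 0.1353]
tool_rot: [3.139, -0.001, 1.67]
contact_force: [0.9, 1.0, 0.4]
opening: 0.0644
grip_force: 0.0
```

Run:
```python
from h import *
ps=robot.read_camera('scene');pt=robot.read_camera('top')
print(robot.observe()['tool_pos'])
for p in(ps,pt):
  for n,z in(('foot1',0.),('pin1',.014)):
    for x in robot.tip_of(p,n):
        c=cv2.cvtColor(p['pixels'],cv2.COLOR_RGB2HSV)[int(x['at'][1]),int(x['at'][0])]
        print(n,np.round(x['at']),round(x['p'],2),at_z(p,x['at'],z)[:2].round(3),c)
```

```text
[0.56751006 0.26944688 0.13606447]
foot1 [399. 247.] 0.86 [0.564 0.273] [ 13 125 118]
foot1 [462. 292.] 0.86 [0.672 0.402] [172 109 152]
foot1 [495. 271.] 0.77 [0.617 0.48 ] [ 24 185 170]
foot1 [260. 211.] 0.72 [ 0.48  -0.052] [ 14 126 113]
foot1 [439. 198.] 0.69 [0.425 0.375] [140 133 113]
foot1 [492. 229.] 0.69 [0.509 0.487] [138 142 108]
foot1 [445. 243.] 0.65 [0.55  0.377] [ 12 130 114]
pin1 [152. 229.] 0.73 [ 0.547 -0.291] [  9  31 187]
pin1 [159. 196.] 0.63 [ 0.455 -0.297] [150   9 219]
pin1 [147. 255.] 0.61 [ 0.616 -0.286] [ 15 112 214]
foot1 [132. 285.] 0.87 [0.509 0.482] [140 141 101]
foot1 [165. 215.] 0.77 [0.672 0.408] [173 110 227]
foot1 [132. 241.] 0.71 [0.611 0.485] [ 28 159 253]
foot1 [361. 290.] 0.7 [ 0.491 -0.048] [ 13 145 176]
foot1 [180. 264.] 0.54 [0.557 0.371] [ 17  36 179]
foot1 [182. 318.] 0.5 [0.432 0.367] [ 17  36 163]
foot1 [224. 256.] 0.48 [0.575 0.27 ] [170  12  63]
pin1 [476. 308.] 0.94 [ 0.447 -0.307] [ 15 103  89]
pin1 [462. 231.] 0.92 [ 0.623 -0.283] [  6  20 129]
```

Emit:
carry_out --commands '[[[0,0,0.03],0,0.7],[[0,0,0.03],0,0.7],[[0,0,0.02],0,0.7],[[0,0,0.011],0,0.7],[[0,0,0],0,0.7],[[0,0,0],0,0.2],[[0,0,0],0,0.2],[[0,0,0],0,0.2],[[0,0,0],0,0.2],[[0,0,0],0,0.2],[[0,0,-0.03],0,0.2],[[0,0,-0.05],0,0.2],[[0,0,-0.055],0,0.2],[[0,0,-0.06],0,0.2],[[0,0,-0.06],0,0.2],[[0,0,-0.06],0,0.2]]'

```text
time: 13.92
tool_pos: [0.5655, 0.2688, 0.359]
tool_rot: [-3.141, -0.0, 1.67]
contact_force: [1.6, 0.1, -0.9]
opening: 0.0332
grip_force: 25.0
```

Emit:
carry_out --commands '[[[-0.0435,-0.0057,0],0,0.2],[[-0.0435,-0.0057,0],0,0.2],[[-0.0435,-0.0057,0],0,0.2],[[-0.0435,-0.0057,0],0,0.2],[[-0.0435,-0.0057,0],0,0.2],[[-0.0435,-0.0057,0],0,0.2],[[-0.0435,-0.0057,0],0,0.2],[[0,0,0.05],0,0.2],[[0,0,0.05],0,0.2],[[0,0,0.05],0,0.2],[[0,0,0.04],0,0.2],[[0,0,0],0,0.2],[[0,0,0],0,0.2]]'

```text
time: 15.55
tool_pos: [0.5574, -0.0382, 0.1687]
tool_rot: [3.139, 0.001, 1.67]
contact_force: [-0.7, 0.1, -0.3]
opening: 0.0329
grip_force: 25.0
```

Emit:
carry_out --commands '[[[0,0,0.05],0,0.2],[[0,0,0.04],0,0.2],[[0,0,0.015],0,0.2],[[0,0,0.007],0,0.2],[[0,0,0],0,0.2],[[0,0,0],0,0.5],[[0,0,0],0,0.5],[[0,0,0],0,0.5],[[0,0,-0.02],0,0.5],[[0,0,-0.04],0,0.5],[[0,0,-0.055],0,0.5],[[0,0,-0.055],0,0.5],[[0,0,-0.055],0,0.5],[[0,0,-0.05],0,0.5]]'

```text
time: 17.3
tool_pos: [0.5562, -0.038, 0.3326]
tool_rot: [3.14, 0.0, 1.67]
contact_force: [1.2, -0.4, -0.0]
opening: 0.0458
grip_force: 0.0
```

Emit:
carry_out --commands '[[[0.0512,0.0038,0],0,0.7],[[0.0512,0.0038,0],0,0.7],[[0.0512,0.0038,0],0,0.7],[[0.0512,0.0038,0],0,0.7],[[0.0512,0.0038,0],0,0.7],[[0.0512,0.0038,0],0,0.7],[[0.0512,0.0038,0],0,0.7],[[0.0512,0.0038,0],0,0.7],[[0,0,0.05],0,0.7],[[0,0,0.05],0,0.7],[[0,0,0.05],0,0.7],[[0,0,0.05],0,0.7],[[0,0,0],0,0.7],[[0,0,0],0,0.7]]'

```text
time: 19.05
tool_pos: [0.5473, 0.3732, 0.1324]
tool_rot: [3.139, -0.001, 1.67]
contact_force: [-0.5, 0.2, 0.8]
opening: 0.0641
grip_force: 0.0
```

Run:
```python
from h import *
ps=robot.read_camera('scene');pt=robot.read_camera('top')
print(robot.observe()['tool_pos'])
for p in(ps,pt):
  for n,z in(('foot1',0.),('pin1',.014)):
    for x in robot.tip_of(p,n):
        print(n,np.round(x['at']),round(x['p'],2),at_z(p,x['at'],z)[:2].round(3))
a=cv2.cvtColor(ps['pixels'],cv2.COLOR_RGB2BGR)[120:310,210:530]
cv2.imwrite('pics/g3.png',cv2.resize(a,None,fx=2.5,fy=2.5,interpolation=2))
```

```text
[0.54759817 0.37337827 0.13325777]
foot1 [444. 242.] 0.96 [0.546 0.376]
foot1 [463. 294.] 0.94 [0.674 0.404]
foot1 [263. 235.] 0.9 [ 0.546 -0.037]
foot1 [260. 212.] 0.86 [ 0.481 -0.052]
foot1 [439. 201.] 0.75 [0.432 0.374]
foot1 [496. 268.] 0.73 [0.61  0.482]
foot1 [490. 230.] 0.6 [0.512 0.482]
pin1 [155. 197.] 0.63 [ 0.459 -0.305]
pin1 [148. 256.] 0.61 [ 0.62  -0.283]
pin1 [149. 227.] 0.56 [ 0.543 -0.3  ]
foot1 [358. 289.] 0.83 [ 0.494 -0.041]
foot1 [133. 285.] 0.71 [0.51  0.479]
foot1 [179. 264.] 0.7 [0.556 0.375]
foot1 [363. 258.] 0.7 [ 0.566 -0.054]
foot1 [164. 217.] 0.45 [0.667 0.409]
pin1 [464. 231.] 0.97 [ 0.624 -0.286]
pin1 [470. 266.] 0.68 [ 0.544 -0.298]
pin1 [474. 307.] 0.65 [ 0.45  -0.304]
pin1 [178. 266.] 0.45 [0.55  0.373]
```

View pics/g3.png

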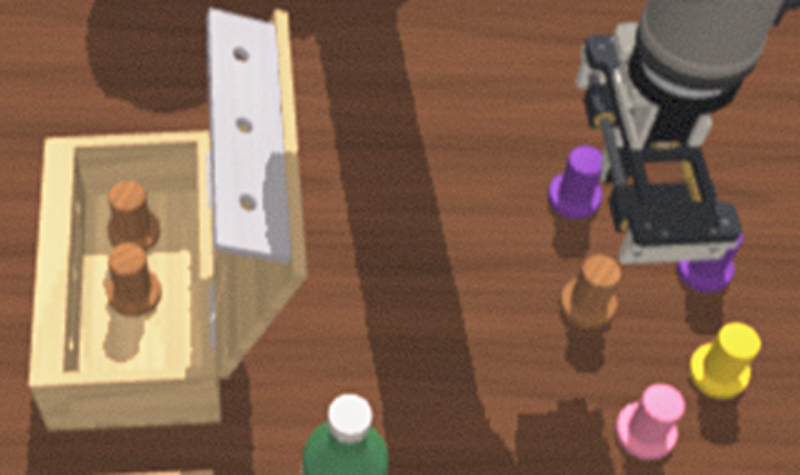

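Emit:
carry_out --commands '[[[0,0,0.03],0,0.7],[[0,0,0.03],0,0.7],[[0,0,0.02],0,0.7],[[0,0,0.008],0,0.7],[[0,0,0],0,0.7],[[0,0,0],0,0.2],[[0,0,0],0,0.2],[[0,0,0],0,0.2],[[0,0,0],0,0.2],[[0,0,0],0,0.2],[[0,0,-0.03],0,0.2],[[0,0,-0.05],0,0.2],[[0,0,-0.055],0,0.2],[[0,0,-0.06],0,0.2],[[0,0,-0.06],0,0.2],[[0,0,-0.06],0,0.2]]'

```text
time: 21.35
tool_pos: [0.5457, 0.3723, 0.3591]
tool_rot: [-3.141, -0.0, 1.67]
contact_force: [1.1, 0.9, -0.5]
opening: 0.0327
grip_force: 25.0
```

Emit:
carry_out --commands '[[[-0.0513,0.0043,0],0,0.2],[[-0.0513,0.0043,0],0,0.2],[[-0.0513,0.0043,0],0,0.2],[[-0.0513,0.0043,0],0,0.2],[[-0.0513,0.0043,0],0,0.2],[[-0.0513,0.0043,0],0,0.2],[[-0.0513,0.0043,0],0,0.2],[[-0.0513,0.0043,0],0,0.2],[[0,0,0.05],0,0.2],[[0,0,0.05],0,0.2],[[0,0,0.05],0,0.2],[[0,0,0.04],0,0.2],[[0,0,0],0,0.2],[[0,0,0],0,0.2]]'

```text
time: 23.1
tool_pos: [0.6219, -0.0326, 0.1689]
tool_rot: [3.139, 0.001, 1.67]
contact_force: [-0.3, 0.6, 0.3]
opening: 0.0328
grip_force: 25.0
```

Emit:
carry_out --commands '[[[0,0,0.05],0,0.2],[[0,0,0.04],0,0.2],[[0,0,0.015],0,0.2],[[0,0,0.007],0,0.2],[[0,0,0],0,0.2],[[0,0,0],0,0.5],[[0,0,0],0,0.5],[[0,0,0],0,0.5],[[0,0,-0.02],0,0.5],[[0,0,-0.04],0,0.5],[[0,0,-0.055],0,0.5],[[0,0,-0.055],0,0.5],[[0,0,-0.055],0,0.5],[[0,0,-0.05],0,0.5]]'

```text
time: 24.85
tool_pos: [0.6207, -0.0324, 0.3327]
tool_rot: [3.14, 0.0, 1.67]
contact_force: [0.3, 0.2, -0.3]
opening: 0.046
grip_force: 0.0
```

Emit:
carry_out --commands '[[[0.049,-0.016,0],0,0],[[0.049,-0.016,0],0,0],[[0.049,-0.016,0],0,0],[[0.049,-0.016,0],0,0],[[0,0,0],0,0],[[0,0,0],0,0]]'

```text
time: 25.6
tool_pos: [0.538, 0.156, 0.3303]
tool_rot: [3.141, 0.0, 1.67]
contact_force: [0.8, 0.3, -0.6]
opening: 0.0006
grip_force: 0.0
```

Run:
```python
from h import *
ps=robot.read_camera('scene');pt=robot.read_camera('top')
print(robot.observe()['tool_pos'])
a=cv2.cvtColor(ps['pixels'],cv2.COLOR_RGB2BGR)[110:310,110:360]
cv2.imwrite('pics/g4.png',cv2.resize(a,None,fx=3,fy=3,interpolation=2))
```

```text
[0.53835086 0.15523811 0.33001352]
```

View pics/g4.png

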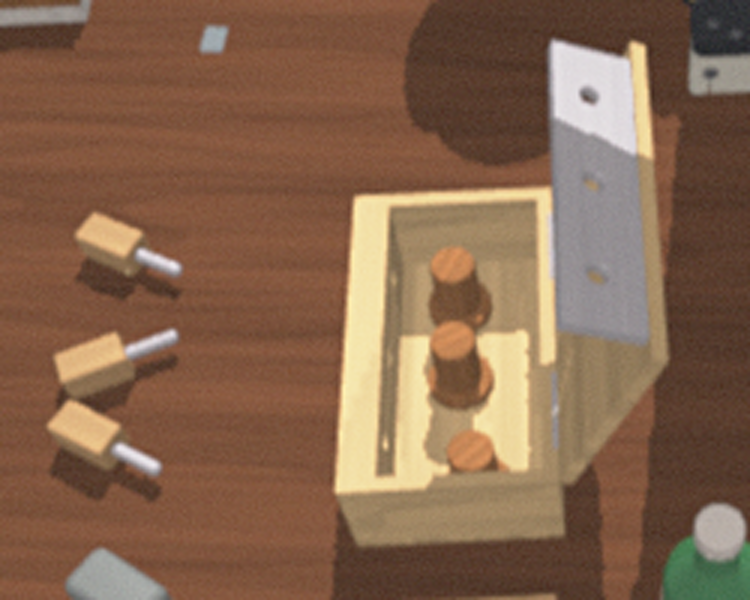

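Emit:
carry_out --commands '[[[0,0,0.04],0,0],[[0,0,0.04],0,0],[[0,0,0.028],0,0],[[0,0,0],0,0],[[-0.015,0,0],0,0],[[-0.015,0,0],0,0],[[-0.01,0,0],0,0],[[-0.01,0,0],0,0],[[-0.01,0,0],0,0],[[-0.01,0,0],0,0],[[-0.01,0,0],0,0],[[-0.01,0,0],0,0]]'

```text
time: 27.2
tool_pos: [0.5473, 0.0702, 0.2335]
tool_rot: [3.129, -0.005, 1.672]
contact_force: [-25.0, 13.0, 69.0]
opening: 0.0004
grip_force: 35.4
```

Emit:
carry_out --commands '[[[0.01,0,-0.005],0,0],[[0.01,0,-0.005],0,0],[[0.01,0,0],0,0],[[0,0,0],0,0]]'

```text
time: 27.7
tool_pos: [0.5435, 0.0972, 0.2313]
tool_rot: [-3.14, -0.0, 1.671]
contact_force: [-0.3, 0.4, -0.3]
opening: 0.0003
grip_force: 0.0
```

Run:
```python
from h import *
ps=robot.read_camera('scene');pt=robot.read_camera('top')
o=robot.observe();print(o['tool_pos'],o['contact_force'])
print(tri(ps,robot.tip_of(ps,'lid_edge')[0]['at'],pt,robot.tip_of(pt,'lid_edge')[0]['at']))
a=cv2.cvtColor(ps['pixels'],cv2.COLOR_RGB2BGR)[60:310,180:430]
b=cv2.cvtColor(pt['pixels'],cv2.COLOR_RGB2BGR)[150:400,200:450]
cv2.imwrite('pics/g5.png',cv2.resize(np.hstack([a,b]),None,fx=1.6,fy=1.6,interpolation=2))
```

```text
[0.54364932 0.09653654 0.23127499] [-0.01139673  0.65511019  0.40373421]
(array([ 0.49950661, -0.01522128,  0.20230266]), np.float64(0.17839000563275217))
```

View pics/g5.png

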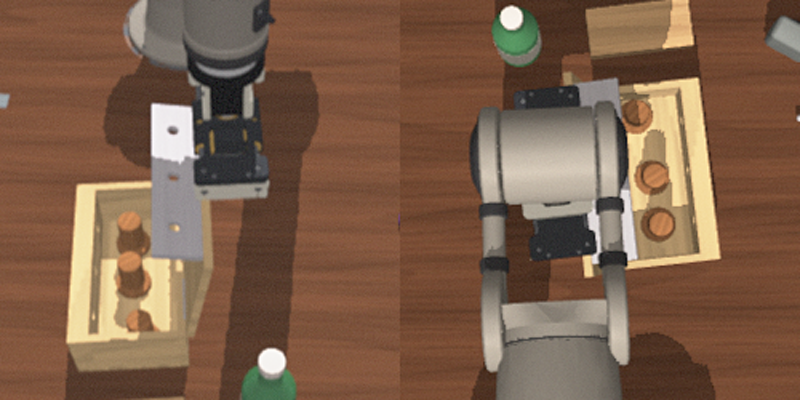

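Run:
```python
from h import *
ps=robot.read_camera('scene')
def w(x,y,z,th,q=(.557,-.028,.10)):
    # lid-local (y,z rel hinge, shut) rotated by th
    Y=.065+y*np.cos(th)+z*np.sin(th); Z=.085-y*np.sin(th)+z*np.cos(th)
    c,s=np.cos(q[2]),np.sin(q[2]); return [q[0]+c*x-s*Y,q[1]+s*x+c*Y,Z]
for th in(1.3,1.4,1.5,1.6,1.7,1.8,2.0): print(th,proj(ps,w(.07,-.158,-.03,th)).round(1),proj(ps,w(-.07,-.158,-.03,th)).round(1),'edge',np.round(w(0,-.16,.01,th),3),'strip edge',np.round(w(0,-.16,-.055,th),3))
```

```text
1.3 [249.3 206.9] [251.1 147.8] edge [0.554 0.004 0.242] strip edge [ 0.56  -0.059  0.224]
1.4 [257.1 204.4] [258.3 145.1] edge [0.552 0.019 0.244] strip edge [ 0.559 -0.044  0.233]
1.5 [265.5 202.4] [265.9 143. ] edge [0.551 0.035 0.245] strip edge [ 0.557 -0.029  0.241]
1.6 [274.2 200.8] [274.  141.4] edge [0.549 0.051 0.245] strip edge [ 0.556 -0.013  0.247]
1.7 [283.2 199.8] [282.2 140.4] edge [0.547 0.067 0.242] strip edge [0.554 0.003 0.251]
1.8 [292.3 199.3] [290.6 139.9] edge [0.546 0.083 0.239] strip edge [0.552 0.02  0.253]
2.0 [310.5 199.9] [307.3 140.8] edge [0.543 0.112 0.226] strip edge [0.549 0.053 0.253]
```

Emit:
carry_out --commands '[[[0,0,-0.018],0,0],[[0,0,0],0,0],[[-0.008,0,0],0,0],[[-0.006,0,0],0,0],[[-0.006,0,-0.001],0,0],[[-0.006,0,-0.001],0,0]]'

```text
time: 28.7
tool_pos: [0.5464, 0.0702, 0.252]
tool_rot: [-3.141, -0.0, 1.67]
contact_force: [0.4, 0.3, -0.4]
opening: 0.0003
grip_force: 0.0
```

Emit:
carry_out --commands '[[[-0.005,0,0],0,0],[[-0.005,0,0],0,0],[[0,0,0],0,0]]'

```text
time: 29.08
tool_pos: [0.5474, 0.0604, 0.2521]
tool_rot: [-3.142, -0.0, 1.669]
contact_force: [0.0, -0.1, 0.3]
opening: 0.0004
grip_force: 0.0
```

Run:
```python
from h import *
ps=robot.read_camera('scene')
o=robot.observe();print(o['tool_pos'],o['contact_force'])
print([np.round(x['at']).tolist() for x in robot.tip_of(ps,'hole1')])
a=cv2.cvtColor(ps['pixels'],cv2.COLOR_RGB2BGR)[90:240,230:380]
cv2.imwrite('pics/g6.png',cv2.resize(a,None,fx=4,fy=4,interpolation=2))
```

```text
[0.54736817 0.06066385 0.25207846] [-0.30932594 -0.02630565 -0.2119496 ]
[[221.0, 230.0], [224.0, 202.0], [214.0, 255.0]]
```

View pics/g6.png

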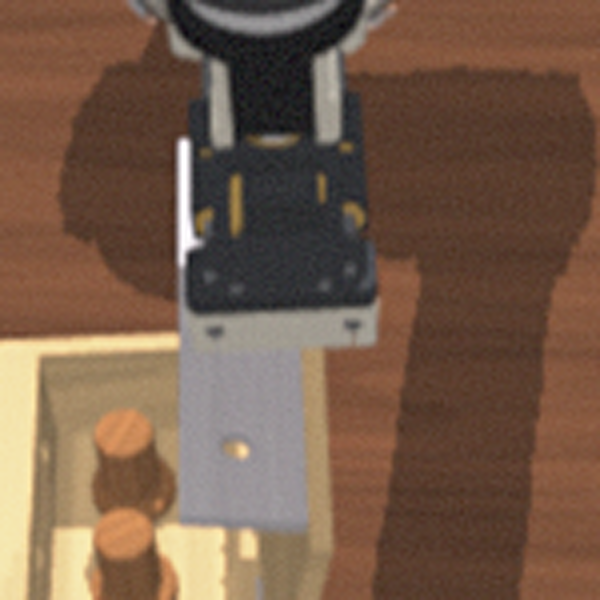

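Emit:
carry_out --commands '[[[0.02,0,0],0,0],[[0.02,0,0],0,0],[[0,0,0.014],0,0],[[0,0,0],0,0],[[-0.006,0,0],0,0],[[-0.006,0,0],0,0],[[-0.004,0,0],0,0]]'

```text
time: 30.05
tool_pos: [0.5452, 0.0837, 0.2384]
tool_rot: [3.141, 0.0, 1.669]
contact_force: [-0.2, -0.2, 0.0]
opening: 0.0004
grip_force: 0.0
```

Emit:
carry_out --commands '[[[-0.004,0,0],0,0],[[-0.004,0,0],0,0]]'

```text
time: 30.3
tool_pos: [0.5459, 0.0763, 0.2382]
tool_rot: [3.141, -0.0, 1.67]
contact_force: [0.2, -0.7, -0.2]
opening: 0.0006
grip_force: 0.0
```

Emit:
carry_out --commands '[[[-0.004,0,0],0,0],[[-0.004,0,0],0,0]]'

```text
time: 30.55
tool_pos: [0.5466, 0.0685, 0.2381]
tool_rot: [3.142, -0.0, 1.67]
contact_force: [-0.2, 0.0, -0.8]
opening: 0.0002
grip_force: 0.0
```

Emit:
carry_out --commands '[[[-0.004,0,0],0,0],[[-0.003,0,0],0,0]]'

```text
time: 30.8
tool_pos: [0.5473, 0.0615, 0.2381]
tool_rot: [3.142, -0.0, 1.67]
contact_force: [-0.8, -0.3, -0.4]
opening: 0.0007
grip_force: 0.0
```

Emit:
carry_out --commands '[[[-0.003,0,0],0,0],[[-0.003,0,0],0,0]]'

```text
time: 31.05
tool_pos: [0.5479, 0.0556, 0.2381]
tool_rot: [3.142, -0.0, 1.67]
contact_force: [0.6, -1.0, 0.4]
opening: 0.0003
grip_force: 0.0
```

Run:
```python
from h import *
ps=robot.read_camera('scene');pt=robot.read_camera('top')
o=robot.observe();print(o['tool_pos'],o['contact_force'])
for p,n in((ps,'s'),(pt,'t')):
    print(n,[(np.round(x['at']).tolist(),round(x['p'],2)) for x in robot.tip_of(p,'lid_edge')+robot.tip_of(p,'lid_hinge')])
    print('TCP',proj(p,o['tool_pos']).round(),'tip',proj(p,o['tool_pos']-[0,0,.017]).round(),'body',proj(p,o['tool_pos']+[0,0,.049]).round())
b=cv2.cvtColor(pt['pixels'],cv2.COLOR_RGB2BGR)[180:340,250:420]
a=cv2.cvtColor(ps['pixels'],cv2.COLOR_RGB2BGR)[110:270,210:380]
cv2.imwrite('pics/g7.png',cv2.resize(np.hstack([a,b]),None,fx=2.3,fy=2.3,interpolation=2))
```

```text
[0.5479298  0.05549279 0.23812956] [ 0.40735575 -0.41939808  0.25070639]
s [([312.0, 169.0], 0.63), ([292.0, 217.0], 0.72)]
TCP [298. 170.] tip [299. 176.] body [297. 153.]
t []
TCP [318. 259.] tip [317. 260.] body [318. 257.]
```

View pics/g7.png

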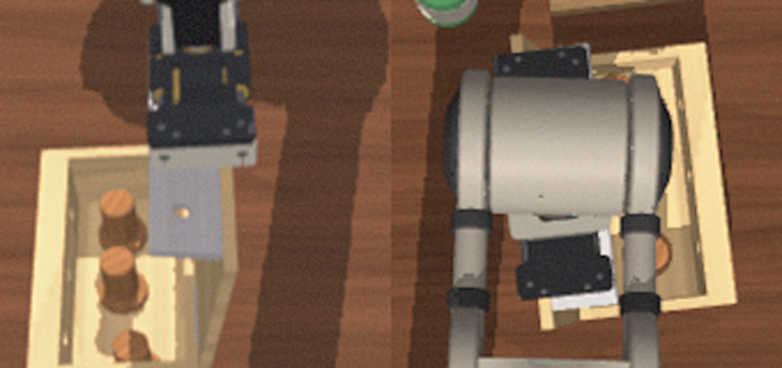

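Run:
```python
from h import *
from scipy.optimize import least_squares
ps=robot.read_camera('scene');pt=robot.read_camera('top')
def w(q,x,y,z,th):
    Y=.065+y*np.cos(th)+z*np.sin(th); Z=.085-y*np.sin(th)+z*np.cos(th)
    c,s=np.cos(q[2]),np.sin(q[2]); return [q[0]+c*x-s*Y,q[1]+s*x+c*Y,Z]
rim=[(ps,(228.3,175.3),-.125),(ps,(222,274),.125),(pt,(386.5,198.75),.125),(pt,(400.25,311),-.125)]
st=[(ps,(274.5,124.5),-.11,-.16,-.055),(ps,(275.4,219.5),.11,-.16,-.055),(ps,(306.2,222),.11,-.16,0),(ps,(289,202.3),.07,-.158,-.03)]
f=lambda q:np.concatenate([proj(p,w(q,x,-.148,0,0))-a for p,a,x in rim]+[proj(p,w(q,x,y,z,q[3]))-a for p,a,x,y,z in st])
r=least_squares(f,[.557,-.028,.1,1.7]);print(r.x.round(4),r.fun.round(1).reshape(-1,2).tolist())
q=r.x
for n,y,z in(('edge outer',-.16,.01),('edge inner',-.16,0),('strip edge',-.16,-.055)):print(n,np.round(w(q,0,y,z,q[3]),3))
r0=least_squares(lambda q:f(np.r_[q,1.7])[:8],[.557,-.028,.1]);print(r0.x.round(4),r0.fun.round(1))
```

```text
[ 0.5606 -0.0264  0.0906  1.7576] [[-1.0, 0.3], [-2.0, 0.5], [-1.3, -1.2], [-2.0, -0.2], [0.7, -0.1], [-0.9, -0.5], [0.4, -1.1], [-0.2, -0.9]]
edge outer [0.551 0.078 0.24 ]
edge inner [0.552 0.068 0.242]
strip edge [0.557 0.014 0.252]
[ 0.5582 -0.0267  0.0993] [-1.5 -0.2 -1.4 -0.2 -1.7 -0.4 -1.4  0.5]
```

Run:
```python
from h import *
ps=robot.read_camera('scene')
for z in(.201,.218,.24,.267):
  print(z,[proj(ps,(.165+s*.313*.046,.499+s*.95*.046,z)).round(1).tolist() for s in(-1,1)])
im=cv2.imread('pics/scene0.png')[0:80,450:600]
cv2.imwrite('pics/c8.png',cv2.resize(im,None,fx=5,fy=5,interpolation=2))
```

```text
0.201 [[482.3, 52.6], [522.6, 61.6]]
0.218 [[484.5, 46.3], [525.3, 55.2]]
0.24 [[487.3, 37.8], [529.0, 46.8]]
0.267 [[491.0, 26.9], [533.7, 35.9]]
```

View pics/c8.png

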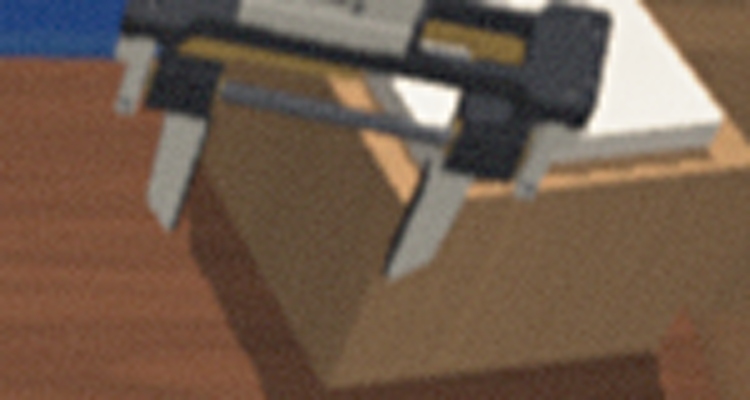

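Emit:
carry_out --commands '[[[0.03,0,0],0,0],[[0.025,0,0],0,0],[[0,0,0.023],0,0],[[0,0,0],0,0],[[-0.008,0,0],0,0],[[-0.006,0,0],0,0],[[-0.006,0,0],0,0]]'

```text
time: 32.38
tool_pos: [0.5448, 0.0897, 0.2157]
tool_rot: [3.141, 0.0, 1.669]
contact_force: [-0.5, 0.2, 0.7]
opening: 0.0002
grip_force: 0.0
```

Emit:
carry_out --commands '[[[-0.004,0,0],0,0],[[-0.004,0,0],0,0]]'

```text
time: 32.62
tool_pos: [0.5454, 0.0831, 0.2157]
tool_rot: [3.14, -0.002, 1.67]
contact_force: [-0.2, 4.2, 4.5]
opening: 0.0007
grip_force: 2.2
```

Emit:
carry_out --commands '[[[-0.004,0,0],0,0],[[-0.004,0,0],0,0]]'

```text
time: 32.88
tool_pos: [0.5461, 0.0748, 0.2154]
tool_rot: [3.141, -0.0, 1.67]
contact_force: [-0.5, 4.0, 2.9]
opening: 0.0003
grip_force: 2.0
```

Emit:
carry_out --commands '[[[-0.006,0,0],0,0],[[-0.006,0,0],0,0],[[-0.006,0,0],0,0],[[-0.006,0,0],0,0]]'

```text
time: 33.38
tool_pos: [0.5484, 0.0503, 0.2151]
tool_rot: [-3.141, -0.0, 1.67]
contact_force: [0.1, 4.0, 2.5]
opening: 0.001
grip_force: 1.8
```

Emit:
carry_out --commands '[[[-0.006,0,0],0,0],[[-0.006,0,0],0,0],[[-0.006,0,0],0,0],[[-0.006,0,0],0,0]]'

```text
time: 33.88
tool_pos: [0.5504, 0.0266, 0.2146]
tool_rot: [-3.14, -0.0, 1.67]
contact_force: [-0.2, 3.1, -1.2]
opening: 0.0005
grip_force: 1.4
```

Emit:
carry_out --commands '[[[-0.011,0,0],0,0],[[-0.011,0,0.002],0,0],[[-0.011,0,0.002],0,0],[[-0.011,0,0.003],0,0],[[-0.01,0,0.006],0,0],[[-0.01,0,0.007],0,0],[[-0.01,0,0.008],0,0]]'

```text
time: 34.75
tool_pos: [0.5583, -0.0478, 0.1869]
tool_rot: [3.141, 0.001, 1.67]
contact_force: [0.1, 0.2, 2.2]
opening: 0.0007
grip_force: 1.0
```

Emit:
carry_out --commands '[[[-0.009,0,0.008],0,0],[[-0.008,0,0.009],0,0],[[-0.008,0,0.009],0,0]]'

```text
time: 35.12
tool_pos: [0.5605, -0.072, 0.1603]
tool_rot: [-3.141, -0.0, 1.67]
contact_force: [-0.7, 1.5, 1.5]
opening: 0.0004
grip_force: 0.7
```

Emit:
carry_out --commands '[[[-0.005,0,0.007],0,0],[[-0.004,0,0.008],0,0],[[-0.004,0,0.008],0,0],[[-0.003,0,0.008],0,0],[[-0.003,0,0.008],0,0],[[-0.002,0,0.008],0,0]]'

```text
time: 35.88
tool_pos: [0.5627, -0.0928, 0.1136]
tool_rot: [3.141, 0.0, 1.67]
contact_force: [0.1, -0.5, 1.2]
opening: 0.0004
grip_force: 0.6
```

Emit:
carry_out --commands '[[[-0.002,0,0.007],0,0],[[0,0,0.005],0,0]]'

```text
time: 36.12
tool_pos: [0.5628, -0.0946, 0.1016]
tool_rot: [-3.141, -0.0, 1.67]
contact_force: [-0.3, -0.4, 0.3]
opening: 0.0004
grip_force: 0.5
```

Emit:
carry_out --commands '[[[0,0,0.003],0,0],[[0,0,0.003],0,0]]'

```text
time: 36.38
tool_pos: [0.5629, -0.0945, 0.0961]
tool_rot: [3.141, 0.0, 1.67]
contact_force: [0.5, -1.2, 0.2]
opening: 0.0004
grip_force: 0.5
```

Emit:
carry_out --commands '[[[0,0,0.002],0,0],[[0,0,0],0,0]]'

```text
time: 36.62
tool_pos: [0.5627, -0.0943, 0.094]
tool_rot: [-3.141, -0.0, 1.67]
contact_force: [0.4, 0.5, -0.5]
opening: 0.0004
grip_force: 0.0
```

Run:
```python
from h import *
ps=robot.read_camera('scene');pt=robot.read_camera('top')
o=robot.observe();print(o['tool_pos'],o['contact_force'])
b=cv2.cvtColor(pt['pixels'],cv2.COLOR_RGB2BGR)[180:340,290:500]
a=cv2.cvtColor(ps['pixels'],cv2.COLOR_RGB2BGR)[140:300,130:340]
cv2.imwrite('pics/g9.png',cv2.resize(np.hstack([a,b]),None,fx=1.9,fy=1.9,interpolation=2))
```

```text
[ 0.56271656 -0.09428405  0.09405825] [ 0.56332898  0.47456137 -0.0948453 ]
```

View pics/g9.png

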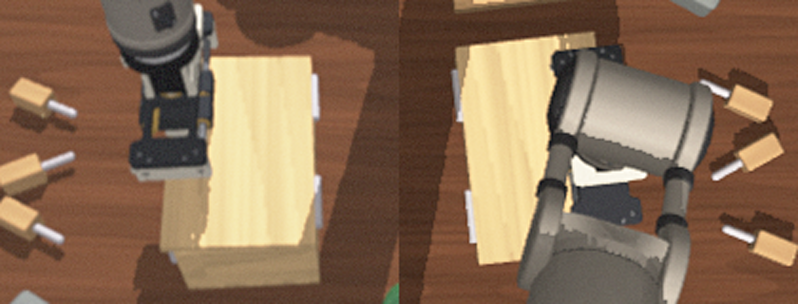

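Emit:
carry_out --commands '[[[0,0,0.003],0,0],[[0,0,0.002],0,0]]'

```text
time: 36.98
tool_pos: [0.5629, -0.0946, 0.089]
tool_rot: [3.141, 0.0, 1.67]
contact_force: [0.0, -1.0, 1.0]
opening: 0.0008
grip_force: 0.5
```

Emit:
carry_out --commands '[[[0,0,0.002],0,0],[[0,0,0.002],0,0]]'

```text
time: 37.22
tool_pos: [0.563, -0.0946, 0.0865]
tool_rot: [3.141, 0.0, 1.67]
contact_force: [-7.0, 0.8, 21.9]
opening: 0.0005
grip_force: 11.1
```

Emit:
carry_out --commands '[[[0,0,0.002],0,0],[[0,0,0],0,0]]'

```text
time: 37.48
tool_pos: [0.563, -0.0946, 0.0864]
tool_rot: [3.14, 0.001, 1.67]
contact_force: [-8.8, 0.7, 25.4]
opening: 0.0005
grip_force: 12.5
```

Emit:
carry_out --commands '[[[0,0,-0.03],0,0],[[0,0,-0.035],0,0],[[0,0,-0.035],0,0],[[-0.0375,-0.0247,0],0,0.5],[[-0.0375,-0.0247,0],0,0.5],[[-0.0375,-0.0247,0],0,0.5],[[-0.0375,-0.0247,0],0,0.5],[[-0.0375,-0.0247,0],0,0.5],[[-0.0375,-0.0247,0],0,0.5],[[0,0,0],0.181,0.5],[[0,0,0],0.181,0.5],[[0,0,0],0.181,0.5],[[0,0,0],0,0.5]]'

```text
time: 39.1
tool_pos: [0.4375, -0.3328, 0.1828]
tool_rot: [-3.141, -0.0, 1.128]
contact_force: [0.2, -0.6, 0.5]
opening: 0.0461
grip_force: 0.0
```

Run:
```python
from h import *
ps=robot.read_camera('scene');pt=robot.read_camera('top')
print(robot.observe()['tool_pos'])
for p,n in((ps,'s'),(pt,'t')):
    for k,z in(('lid_edge',.095),('lid_hinge',.085),('pin1',.014)):
        print(n,k,[(np.round(x['at'],1).tolist(),round(x['p'],2),at_z(p,x['at'],z)[:2].round(4).tolist()) for x in robot.tip_of(p,k)])
    h=cv2.cvtColor(p['pixels'],cv2.COLOR_RGB2HSV)
    m=((h[...,0]>10)&(h[...,0]<26)&(h[...,2]>165)&(h[...,1]>50)&(h[...,1]<150)).astype(np.uint8)*255
    m=cv2.morphologyEx(m,cv2.MORPH_OPEN,np.ones((3,3)))
    cs=sorted(cv2.findContours(m,0,1)[0],key=cv2.contourArea)[-6:]
    for c in cs:
        r=cv2.minAreaRect(c); q=cv2.approxPolyDP(c,.03*cv2.arcLength(c,True),True)[:,0]
        print(n,cv2.contourArea(c),np.round(r[0]),np.round(r[1]),round(r[2],1),[(t.tolist(),at_z(p,t,.095)[:2].round(4).tolist()) for t in q] if cv2.contourArea(c)>4000 else '')
```

```text
[ 0.43753221 -0.3328216   0.18289152]
s lid_edge [([217.8, 217.3], 0.92, [0.5636, -0.1208])]
s lid_hinge [([294.8, 214.7], 0.81, [0.5438, 0.0401])]
s pin1 [([156.0, 194.6], 0.94, [0.4513, -0.3045]), ([149.2, 258.1], 0.69, [0.6239, -0.2799]), ([151.8, 228.3], 0.63, [0.5466, -0.2923])]
s 196.5 [140. 228.] [10. 23.] 69.4 
s 299.5 [ 13. 389.] [13. 30.] 77.7 
s 438.5 [145.  35.] [ 8. 72.] 13.2 
s 449.5 [ 18. 368.] [15. 39.] 76.8 
s 1230.0 [258. 327.] [33. 75.] 86.7 
s 7307.5 [253. 221.] [102.  81.] 88.4 [([291, 170], [0.4301, 0.0237]), ([222, 172], [0.4417, -0.1309]), ([215, 272], [0.6923, -0.1058]), ([271, 269], [0.6811, 0.0038]), ([272, 240], [0.6146, -0.0009]), ([276, 267], [0.6763, 0.0132]), ([295, 268], [0.6769, 0.0509])]
t lid_edge [([398.2, 254.5], 0.7, [0.5654, -0.1219])]
t lid_hinge []
t pin1 [([467.4, 267.8], 0.82, [0.5389, -0.292]), ([473.4, 307.4], 0.63, [0.4482, -0.3025]), ([460.8, 233.9], 0.56, [0.6175, -0.2796]), ([272.4, 178.6], 0.19, [0.7522, 0.1554])]
t 258.5 [359. 171.] [17. 48.] 84.0 
t 288.5 [495. 136.] [10. 45.] 69.0 
t 648.5 [341. 167.] [30. 48.] 82.9 
t 1048.0 [585.  92.] [ 12. 117.] 72.4 
t 1414.5 [586. 109.] [ 14. 116.] 72.4 
t 7984.0 [363. 258.] [116.  74.] 83.3 [([391, 197], [0.6921, -0.1093]), ([366, 221], [0.6396, -0.0533]), ([341, 203], [0.68, 0.0007]), ([346, 248], [0.5809, -0.0086]), ([320, 205], [0.6761, 0.0467]), ([335, 318], [0.4299, 0.0177]), ([406, 310], [0.4453, -0.1357])]
```

Emit:
carry_out --commands '[[[0,0,0.05],0,0.5],[[0,0,0.05],0,0.5],[[0,0,0.035],0,0.5],[[0,0,0.02],0,0.5],[[0,0,0],0,0.5]]'

```text
time: 40.12
tool_pos: [0.4368, -0.3322, 0.0267]
tool_rot: [-3.138, -0.001, 1.127]
contact_force: [0.1, -0.2, 0.5]
opening: 0.0459
grip_force: 0.0
```

Emit:
carry_out --commands '[[[0,0,0.003],0,0.5],[[0,0,0.003],0,0.5]]'

```text
time: 40.38
tool_pos: [0.4382, -0.3335, 0.023]
tool_rot: [3.14, 0.001, 1.127]
contact_force: [0.9, -0.0, -0.5]
opening: 0.046
grip_force: 0.0
```

Emit:
carry_out --commands '[[[0,0,0.003],0,0.5],[[0,0,0],0,0.5]]'

```text
time: 40.62
tool_pos: [0.4375, -0.333, 0.0192]
tool_rot: [3.142, -0.0, 1.127]
contact_force: [-0.0, -0.8, -0.5]
opening: 0.0459
grip_force: 0.0
```

Emit:
carry_out --commands '[[[0,0,0.003],0,0.5],[[0,0,0.002],0,0.5],[[0,0,0],0,0.5]]'

```text
time: 41.0
tool_pos: [0.4375, -0.3329, 0.0138]
tool_rot: [-3.141, -0.0, 1.127]
contact_force: [-0.2, -1.1, 1.1]
opening: 0.0458
grip_force: 0.0
```

Emit:
carry_out --commands '[[[0,0,0.003],0,0.5],[[0,0,0.002],0,0.5],[[0,0,0],0,0.5]]'

```text
time: 41.38
tool_pos: [0.4375, -0.3329, 0.0089]
tool_rot: [-3.141, -0.0, 1.127]
contact_force: [0.1, -0.2, 0.2]
opening: 0.046
grip_force: 0.0
```

Emit:
carry_out --commands '[[[0,0,0.003],0,0.5],[[0,0,0.002],0,0.5],[[0,0,0],0,0.5]]'

```text
time: 41.75
tool_pos: [0.4375, -0.3329, 0.0039]
tool_rot: [-3.141, -0.0, 1.127]
contact_force: [0.1, 0.2, 0.6]
opening: 0.0458
grip_force: 0.0
```

Emit:
carry_out --commands '[[[0,0,0.003],0,0.5],[[0,0,0.002],0,0.5],[[0,0,0],0,0.5]]'

```text
time: 42.12
tool_pos: [0.4375, -0.3329, -0.0011]
tool_rot: [-3.141, -0.0, 1.127]
contact_force: [0.9, -0.1, 0.8]
opening: 0.0456
grip_force: 0.0
```

Emit:
carry_out --commands '[[[0,0,0],0,0.1],[[0,0,0],0,0.1],[[0,0,0],0,0.1],[[0,0,0],0,0.1],[[0,0,0],0,0.1]]' --newtons 35

```text
time: 42.75
tool_pos: [0.4377, -0.3331, -0.0008]
tool_rot: [3.141, 0.0, 1.127]
contact_force: [0.3, 0.7, 0.5]
opening: 0.0278
grip_force: 35.0
```

Run:
```python
from h import *
o=robot.observe();print(o['tool_pos'],o['tool_rot'],o['opening'],o['grip_force'],o['contact_force'])
ps=robot.read_camera('scene');pt=robot.read_camera('top')
for p in(ps,pt): print([(np.round(x['at'],1).tolist(),round(x['p'],2),at_z(p,x['at'],.014)[:2].round(4).tolist()) for x in robot.tip_of(p,'pin1')])
```

```text
[ 0.43767723 -0.33310772 -0.00082101] [3.14126427e+00 3.27972437e-05 1.12681734e+00] 0.027829629273865005 34.99639570713043 [0.25619152 0.65936964 0.48585302]
[([149.7, 256.8], 0.94, [0.6206, -0.2796]), ([150.3, 227.3], 0.91, [0.544, -0.2964]), ([157.9, 194.6], 0.6, [0.4512, -0.2999])]
[([463.0, 232.3], 0.88, [0.6212, -0.2848]), ([475.7, 307.8], 0.67, [0.4472, -0.3077]), ([468.9, 265.9], 0.6, [0.5433, -0.2956])]
```

Emit:
carry_out --commands '[[[0,0,-0.02],0,0.1],[[0,0,-0.05],0,0.1],[[0,0,-0.05],0,0.1],[[0,0,0],-0.183,0.1],[[0,0,0],-0.183,0.1],[[0,0,0],-0.183,0.1],[[0,0,0],0,0.1],[[0.0257,0.0207,0],0,0.1],[[0.0257,0.0207,0],0,0.1],[[0.0257,0.0207,0],0,0.1],[[0.0257,0.0207,0],0,0.1],[[0,0,0.04],0,0.1],[[0,0,0.039],0,0.1],[[0,0,0],0,0.1],[[0,0,0],0,0.1]]'

```text
time: 44.82
tool_pos: [0.5098, -0.2226, 0.0412]
tool_rot: [3.14, 0.001, 1.674]
contact_force: [1.1, -0.8, 0.4]
opening: 0.0279
grip_force: 35.0
```

Run:
```python
from h import *
o=robot.observe();print(o['tool_pos'],o['tool_rot'],o['opening'],o['grip_force'],o['contact_force'])
ps=robot.read_camera('scene');pt=robot.read_camera('top')
for p in(ps,pt): print([(np.round(x['at'],1).tolist(),round(x['p'],2),at_z(p,x['at'],.055)[:2].round(4).tolist()) for x in robot.tip_of(p,'pin1')])
b=cv2.cvtColor(pt['pixels'],cv2.COLOR_RGB2BGR)[190:350,380:510]
a=cv2.cvtColor(ps['pixels'],cv2.COLOR_RGB2BGR)[140:300,120:250]
cv2.imwrite('pics/g10.png',cv2.resize(np.hstack([a,b]),None,fx=3,fy=3,interpolation=2))
```

```text
[ 0.50978541 -0.22256774  0.04122066] [3.14041236e+00 7.58567307e-04 1.67386985e+00] 0.02790886061840383 34.99596655368805 [ 1.14640387 -0.79418203  0.44361113]
[([151.6, 256.1], 0.71, [0.6407, -0.2573]), ([197.1, 203.9], 0.65, [0.5031, -0.1856]), ([153.4, 228.1], 0.59, [0.5712, -0.2697])]
[([426.2, 280.1], 0.66, [0.5104, -0.1887]), ([461.3, 233.2], 0.52, [0.6147, -0.2707])]
```

View pics/g10.png

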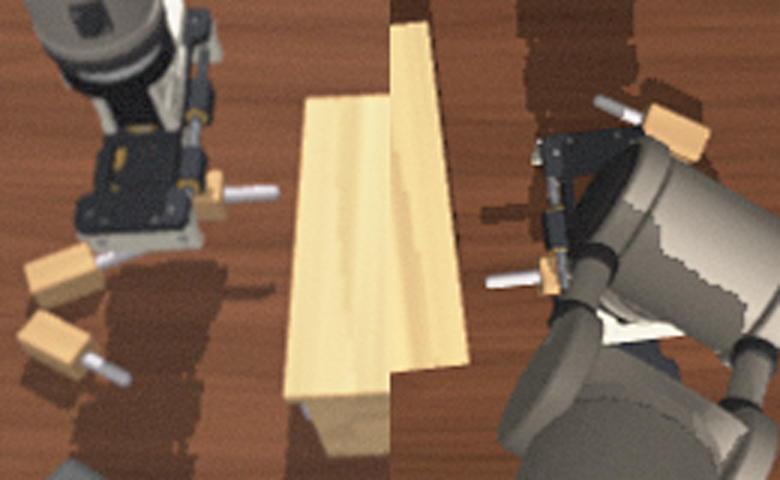

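Emit:
carry_out --commands '[[[0.01,0,0],0,0.1],[[0.008,0,0],0,0.1],[[0.005,0,0],0,0.1],[[0,0,0],0,0.1]]'

```text
time: 45.52
tool_pos: [0.5067, -0.1987, 0.0401]
tool_rot: [-3.142, -0.0, 1.677]
contact_force: [-1.1, 0.3, 0.2]
opening: 0.0274
grip_force: 35.0
```

Emit:
carry_out --commands '[[[0.004,0,0],0,0.1],[[0.004,0,0],0,0.1],[[0,0,0],0,0.1]]'

```text
time: 45.9
tool_pos: [0.5058, -0.191, 0.04]
tool_rot: [-3.141, -0.0, 1.676]
contact_force: [0.8, -0.7, -1.7]
opening: 0.0276
grip_force: 35.0
```

Emit:
carry_out --commands '[[[0.004,0,0],0,0.1],[[0.004,0,0],0,0.1],[[0,0,0],0,0.1]]'

```text
time: 46.28
tool_pos: [0.505, -0.1829, 0.0401]
tool_rot: [-3.141, -0.0, 1.676]
contact_force: [0.4, 0.2, -0.7]
opening: 0.0279
grip_force: 35.0
```

Emit:
carry_out --commands '[[[0.004,0,0],0,0.1],[[0.004,0,0],0,0.1],[[0,0,0],0,0.1]]'

```text
time: 46.65
tool_pos: [0.5041, -0.175, 0.0401]
tool_rot: [-3.141, -0.0, 1.676]
contact_force: [0.2, 0.6, -1.0]
opening: 0.0273
grip_force: 35.0
```

Emit:
carry_out --commands '[[[0.004,0,0],0,0.1],[[0.003,0,0],0,0.1],[[0,0,0],0,0.1]]'

```text
time: 47.02
tool_pos: [0.5035, -0.1681, 0.0401]
tool_rot: [-3.142, -0.0, 1.676]
contact_force: [0.3, -0.1, -1.5]
opening: 0.0274
grip_force: 35.0
```

Emit:
carry_out --commands '[[[0.003,0,0],0,0.1],[[0.002,0,0],0,0.1],[[0,0,0],0,0.1]]'

```text
time: 47.4
tool_pos: [0.5029, -0.1633, 0.0401]
tool_rot: [3.142, -0.0, 1.676]
contact_force: [-0.1, -0.5, 0.2]
opening: 0.0275
grip_force: 35.0
```

Emit:
carry_out --commands '[[[0.003,0,0],0,0.1],[[0.002,0,0],0,0.1],[[0,0,0],0,0.1]]'

```text
time: 47.78
tool_pos: [0.5024, -0.1582, 0.0401]
tool_rot: [-3.142, -0.0, 1.676]
contact_force: [-0.3, -0.8, -0.6]
opening: 0.028
grip_force: 35.0
```

Emit:
carry_out --commands '[[[0.002,0,0],0,0.1],[[0.002,0,0],0,0.1],[[0,0,0],0,0.1]]'

```text
time: 48.15
tool_pos: [0.5023, -0.1563, 0.0402]
tool_rot: [3.141, 0.003, 1.676]
contact_force: [-1.3, -8.6, -3.0]
opening: 0.0277
grip_force: 35.0
```

Emit:
carry_out --commands '[[[0.002,0,0],0,0.1],[[0.001,0,0],0,0.1],[[0,0,0],0,0.1]]'

```text
time: 48.52
tool_pos: [0.5023, -0.1563, 0.0404]
tool_rot: [3.14, 0.007, 1.677]
contact_force: [-1.8, -20.9, -4.9]
opening: 0.0275
grip_force: 35.0
```

Emit:
carry_out --commands '[[[-0.003,0,0],0,0.1],[[0,0,0],0,0.5],[[0,0,0],0,0.5],[[0,0,0],0,0.5],[[0,0,-0.03],0,0.5],[[0,0,-0.05],0,0.5],[[-0.0422,0.0092,0],0,0.5],[[-0.0422,0.0092,0],0,0.5],[[-0.0422,0.0092,0],0,0.5],[[-0.0422,0.0092,0],0,0.5],[[0,0,0],-0.128,0.5],[[0,0,0],-0.128,0.5],[[0,0,0],-0.129,0.5],[[0,0,0],0,0.5]]'

```text
time: 50.28
tool_pos: [0.5563, -0.3181, 0.12]
tool_rot: [-3.142, -0.0, 2.06]
contact_force: [-0.0, -0.1, -0.1]
opening: 0.0462
grip_force: 0.0
```

```bash
cat > pins.py <<'E'
from h import *
o=robot.observe();print(np.round(o['tool_pos'],4),np.round(o['tool_rot'],3))
ps=robot.read_camera('scene');pt=robot.read_camera('top')
for p in(ps,pt):
    h=cv2.cvtColor(p['pixels'],cv2.COLOR_RGB2HSV)
    for x in robot.tip_of(p,'pin1'): print(np.round(x['at'],1),round(x['p'],2),'bench',at_z(p,x['at'],.014)[:2].round(4),'hole',at_z(p,x['at'],.055)[:2].round(4))
    for x in robot.find_in(p,'pin1'): print('  find',np.round(x['at'],1),round(x['p'],2),'bench',at_z(p,x['at'],.014)[:2].round(4))
E
python3 pins.py
```

```text
[ 0.5563 -0.3181  0.12  ] [-3.142 -0.     2.06 ]
[150.7 228.8] 0.97 bench [ 0.548  -0.2945] hole [ 0.5732 -0.2752]
[223.9 201.6] 0.85 bench [ 0.4654 -0.1382] hole [ 0.4944 -0.126 ]
[149.3 257.4] 0.62 bench [ 0.6222 -0.2801] hole [ 0.644  -0.2614]
  find [143.6 228. ] 0.8 bench [ 0.5465 -0.3114]
  find [209.3 202.1] 0.62 bench [ 0.4682 -0.1726]
  find [142.5 252.5] 0.56 bench [ 0.6105 -0.2982]
  find [257.7 222.7] 0.35 bench [ 0.5216 -0.0511]
[460.  233.1] 0.79 bench [ 0.6194 -0.2778] hole [ 0.615  -0.2677]
[398.3 285.8] 0.73 bench [ 0.4994 -0.1319] hole [ 0.4985 -0.1261]
[469.9 264.5] 0.54 bench [ 0.5465 -0.298 ] hole [ 0.5441 -0.2874]
  find [475.5 261.5] 0.87 bench [ 0.5532 -0.3112]
  find [467.7 233.9] 0.71 bench [ 0.6173 -0.2955]
  find [412.  284.1] 0.64 bench [ 0.503  -0.1635]
```

Emit:
carry_out --commands '[[[-0.003,0.001,0.05],0,0.5],[[0,0,0.035],0,0.5],[[0,0,0.02],0,0.5],[[0,0,0.01],0,0.5],[[0,0,0.006],0,0.5],[[0,0,0],0,0.5],[[0,0,0],0,0.1],[[0,0,0],0,0.1],[[0,0,0],0,0.1],[[0,0,0],0,0.1],[[0,0,0],0,0.1]]'

```text
time: 51.95
tool_pos: [0.559, -0.3209, -0.0002]
tool_rot: [3.141, 0.001, 2.061]
contact_force: [0.7, 0.5, 4.7]
opening: 0.0276
grip_force: 35.0
```

Emit:
carry_out --commands '[[[0,0,-0.02],0,0.1],[[0,0,-0.05],0,0.1],[[0,0,-0.05],0,0.1],[[0,0,0],0.128,0.1],[[0,0,0],0.128,0.1],[[0,0,0],0.129,0.1],[[0,0,0],0,0.1],[[0.0258,0.0077,0],0,0.1],[[0.0258,0.0077,0],0,0.1],[[0.0258,0.0077,0],0,0.1],[[0.0258,0.0077,0],0,0.1],[[0,0,0.04],0,0.1],[[0,0,0.039],0,0.1],[[0,0,0],0,0.1],[[0,0,0],0,0.1]]'

```text
time: 53.82
tool_pos: [0.5792, -0.2153, 0.0413]
tool_rot: [3.14, 0.001, 1.677]
contact_force: [0.8, 0.1, -0.4]
opening: 0.0278
grip_force: 35.0
```

```bash
python3 pins.py
```

```text
[ 0.5792 -0.2153  0.0413] [3.140e+00 1.000e-03 1.677e+00]
[223.4 202.7] 0.86 bench [ 0.4686 -0.1389] hole [ 0.4975 -0.1267]
[148.3 259.6] 0.75 bench [ 0.6277 -0.281 ] hole [ 0.6493 -0.2623]
[191.  231.3] 0.57 bench [ 0.551  -0.2007] hole [ 0.576  -0.1856]
  find [140.3 255.6] 0.92 bench [ 0.6185 -0.3012]
  find [210.1 205.5] 0.69 bench [ 0.4779 -0.1691]
  find [189.6 230.8] 0.62 bench [ 0.5498 -0.2041]
  find [345.8 310.8] 0.21 bench [0.7295 0.1551]
[400.4 288.6] 0.7 bench [ 0.493  -0.1366] hole [ 0.4922 -0.1306]
[421.8 251.5] 0.49 bench [ 0.5777 -0.1881] hole [ 0.5745 -0.1807]
  find [423.9 250.4] 0.57 bench [ 0.5802 -0.1931]
  find [408.2 284.1] 0.43 bench [ 0.5031 -0.1548]
  find [357.8 254. ] 0.27 bench [ 0.5736 -0.0404]
```

Emit:
carry_out --commands '[[[0.01,0,0],0,0.1],[[0.008,0,0],0,0.1],[[0.005,0,0],0,0.1],[[0.003,0,0],0,0.1],[[0.003,0,0],0,0.1]]'

```text
time: 54.75
tool_pos: [0.5754, -0.1858, 0.0401]
tool_rot: [3.142, -0.0, 1.676]
contact_force: [0.0, -0.6, -0.6]
opening: 0.0277
grip_force: 35.0
```

Emit:
carry_out --commands '[[[0.003,0,0],0,0.1],[[0.003,0,0],0,0.1],[[0.003,0,0],0,0.1]]'

```text
time: 55.12
tool_pos: [0.5744, -0.1769, 0.0401]
tool_rot: [3.142, -0.0, 1.676]
contact_force: [-0.2, 0.1, -0.1]
opening: 0.0277
grip_force: 35.0
```

Emit:
carry_out --commands '[[[0.003,0,0],0,0.1],[[0.003,0,0],0,0.1],[[0.003,0,0],0,0.1]]'

```text
time: 55.5
tool_pos: [0.5735, -0.1678, 0.0401]
tool_rot: [3.142, -0.0, 1.676]
contact_force: [0.2, -0.3, -1.6]
opening: 0.0278
grip_force: 35.0
```

Emit:
carry_out --commands '[[[0.003,0,0],0,0.1],[[0.003,0,0],0,0.1],[[0.003,0,0],0,0.1]]'

```text
time: 55.88
tool_pos: [0.5725, -0.1589, 0.0401]
tool_rot: [3.142, -0.0, 1.676]
contact_force: [-0.1, 0.3, -0.5]
opening: 0.0283
grip_force: 35.0
```

Emit:
carry_out --commands '[[[0.003,0,0],0,0.1],[[0.002,0,0],0,0.1],[[0,0,0],0,0.1]]'

```text
time: 56.25
tool_pos: [0.572, -0.154, 0.0401]
tool_rot: [3.142, -0.0, 1.676]
contact_force: [-0.4, -0.9, -0.5]
opening: 0.0278
grip_force: 35.0
```

Emit:
carry_out --commands '[[[0.002,0,0],0,0.1],[[0.001,0,0],0,0.1],[[0,0,0],0,0.1]]'

```text
time: 56.62
tool_pos: [0.5717, -0.1511, 0.0401]
tool_rot: [3.142, -0.0, 1.676]
contact_force: [0.9, 0.2, -1.7]
opening: 0.028
grip_force: 35.0
```

Emit:
carry_out --commands '[[[0.002,0,0],0,0.1],[[0.001,0,0],0,0.1],[[0,0,0],0,0.1]]'

```text
time: 57.0
tool_pos: [0.5715, -0.1489, 0.0402]
tool_rot: [3.141, 0.001, 1.676]
contact_force: [-0.7, -5.3, -1.6]
opening: 0.0283
grip_force: 35.0
```

Emit:
carry_out --commands '[[[0.002,0,0],0,0.1],[[0,0,0],0,0.1]]'

```text
time: 57.25
tool_pos: [0.5715, -0.1489, 0.0403]
tool_rot: [3.141, 0.004, 1.676]
contact_force: [-0.6, -12.2, -2.4]
opening: 0.028
grip_force: 35.0
```

Emit:
carry_out --commands '[[[-0.003,0,0],0,0.1],[[0,0,0],0,0.5],[[0,0,0],0,0.5],[[0,0,0],0,0.5],[[0,0,-0.03],0,0.5],[[0,0,-0.05],0,0.5],[[-0.0408,0.0061,0],0,0.5],[[-0.0408,0.0061,0],0,0.5],[[-0.0408,0.0061,0],0,0.5],[[-0.0408,0.0061,0],0,0.5],[[0,0,0],0.172,0.5],[[0,0,0],0.172,0.5],[[0,0,0],0.171,0.5],[[0,0,0],0,0.5]]'

```text
time: 59.0
tool_pos: [0.6129, -0.3086, 0.12]
tool_rot: [-3.141, -0.0, 1.163]
contact_force: [-0.9, 0.1, -0.3]
opening: 0.0458
grip_force: 0.0
```

```bash
python3 pins.py
```

```text
[ 0.6129 -0.3086  0.12  ] [-3.141 -0.     1.163]
[223.  202.3] 0.82 bench [ 0.4675 -0.14  ] hole [ 0.4964 -0.1277]
[148.6 256.8] 0.6 bench [ 0.6207 -0.282 ] hole [ 0.6426 -0.2633]
[219.7 228.2] 0.55 bench [ 0.54   -0.1364] hole [ 0.5656 -0.1243]
  find [141.8 255. ] 0.92 bench [ 0.6169 -0.2982]
  find [260.4 234.1] 0.71 bench [ 0.5521 -0.0414]
  find [208.  229.8] 0.66 bench [ 0.5454 -0.1625]
[461.7 232.2] 0.76 bench [ 0.6215 -0.2818] hole [ 0.617  -0.2716]
[397.8 285.4] 0.6 bench [ 0.5004 -0.1308] hole [ 0.4994 -0.125 ]
[393.2 254.3] 0.5 bench [ 0.572 -0.122] hole [ 0.569  -0.1164]
[273.3 180.2] 0.21 bench [0.7484 0.1533] hole [0.7403 0.151 ]
  find [409.2 282.9] 0.75 bench [ 0.5058 -0.1571]
  find [408.  253.7] 0.61 bench [ 0.573  -0.1562]
  find [469.2 231.5] 0.58 bench [ 0.6229 -0.2992]
```

Emit:
carry_out --commands '[[[0,-0.001,0.05],0,0.5],[[0,0,0.035],0,0.5],[[0,0,0.02],0,0.5],[[0,0,0.01],0,0.5],[[0,0,0.006],0,0.5],[[0,0,0],0,0.5],[[0,0,0],0,0.1],[[0,0,0],0,0.1],[[0,0,0],0,0.1],[[0,0,0],0,0.1],[[0,0,0],0,0.1]]'

```text
time: 60.68
tool_pos: [0.6125, -0.3088, -0.0001]
tool_rot: [3.14, 0.0, 1.161]
contact_force: [1.5, -1.2, 5.4]
opening: 0.0279
grip_force: 35.0
```

Emit:
carry_out --commands '[[[0,0,-0.02],0,0.1],[[0,0,-0.05],0,0.1],[[0,0,-0.05],0,0.1],[[0,0,0],-0.172,0.1],[[0,0,0],-0.172,0.1],[[0,0,0],-0.171,0.1],[[0,0,0],0,0.1],[[0.0242,0.0116,0],0,0.1],[[0.0242,0.0116,0],0,0.1],[[0.0242,0.0116,0],0,0.1],[[0.0242,0.0116,0],0,0.1],[[0,0,0.04],0,0.1],[[0,0,0.039],0,0.1],[[0,0,0],0,0.1],[[0,0,0],0,0.1]]'

```text
time: 62.55
tool_pos: [0.6488, -0.2078, 0.0418]
tool_rot: [3.14, 0.001, 1.674]
contact_force: [-0.4, -0.0, 0.3]
opening: 0.0278
grip_force: 35.0
```

```bash
python3 pins.py | grep -v find
```

```text
[ 0.6488 -0.2078  0.0418] [3.140e+00 1.000e-03 1.674e+00]
[224.4 205. ] 0.84 bench [ 0.4752 -0.1355] hole [ 0.5037 -0.1234]
[190.3 256. ] 0.79 bench [ 0.6149 -0.19  ] hole [ 0.6371 -0.1755]
[220.5 232.7] 0.72 bench [ 0.552  -0.1327] hole [ 0.577  -0.1208]
[419.1 222.7] 0.61 bench [ 0.6447 -0.1838] hole [ 0.6396 -0.1765]
[392.9 254.9] 0.58 bench [ 0.5706 -0.1213] hole [ 0.5676 -0.1157]
[398.1 285.6] 0.48 bench [ 0.4999 -0.1315] hole [ 0.4989 -0.1257]
```

Emit:
carry_out --commands '[[[0.01,0,0],0,0.1],[[0.008,0,0],0,0.1],[[0.005,0,0],0,0.1],[[0.003,0,0],0,0.1]]'

```text
time: 63.35
tool_pos: [0.6452, -0.1809, 0.0401]
tool_rot: [-3.142, -0.0, 1.676]
contact_force: [-0.3, -0.0, -1.2]
opening: 0.0276
grip_force: 35.0
```

Emit:
carry_out --commands '[[[0.003,0,0],0,0.1],[[0.003,0,0],0,0.1],[[0.003,0,0],0,0.1]]'

```text
time: 63.72
tool_pos: [0.6443, -0.1725, 0.0401]
tool_rot: [3.142, -0.0, 1.676]
contact_force: [0.7, 0.4, -1.3]
opening: 0.0275
grip_force: 35.0
```

Emit:
carry_out --commands '[[[0.003,0,0],0,0.1],[[0.003,0,0],0,0.1],[[0.003,0,0],0,0.1]]'

```text
time: 64.1
tool_pos: [0.6433, -0.1634, 0.0401]
tool_rot: [3.142, -0.0, 1.676]
contact_force: [0.4, -0.9, -0.9]
opening: 0.0275
grip_force: 35.0
```

Emit:
carry_out --commands '[[[0.003,0,0],0,0.1],[[0.003,0,0],0,0.1],[[0.003,0,0],0,0.1]]'

```text
time: 64.47
tool_pos: [0.6424, -0.1545, 0.0401]
tool_rot: [3.142, -0.0, 1.676]
contact_force: [-0.3, 0.1, -0.9]
opening: 0.0279
grip_force: 35.0
```

Emit:
carry_out --commands '[[[0.003,0,0],0,0.1],[[0.003,0,0],0,0.1],[[0.002,0,0],0,0.1],[[0,0,0],0,0.1]]'

```text
time: 64.97
tool_pos: [0.6416, -0.1466, 0.0401]
tool_rot: [3.142, -0.0, 1.676]
contact_force: [0.2, 0.2, -0.6]
opening: 0.0275
grip_force: 35.0
```

Emit:
carry_out --commands '[[[0.002,0,0],0,0.1],[[0.001,0,0],0,0.1],[[0,0,0],0,0.1]]'

```text
time: 65.35
tool_pos: [0.6412, -0.1436, 0.0401]
tool_rot: [-3.142, -0.0, 1.676]
contact_force: [0.1, 0.0, -1.0]
opening: 0.0276
grip_force: 35.0
```

Emit:
carry_out --commands '[[[0.002,0,0],0,0.1],[[0.001,0,0],0,0.1],[[0,0,0],0,0.1]]'

```text
time: 65.72
tool_pos: [0.641, -0.1414, 0.0402]
tool_rot: [3.141, 0.001, 1.676]
contact_force: [1.0, -4.3, -0.9]
opening: 0.0278
grip_force: 35.0
```

Contact at the expected depth. I'll seat it, release, move clear and check.

Emit:
carry_out --commands '[[[0.002,0,0],0,0.1],[[0.001,0,0],0,0.1],[[0,0,0],0,0.1]]'

```text
time: 66.1
tool_pos: [0.641, -0.1414, 0.0403]
tool_rot: [3.141, 0.005, 1.675]
contact_force: [-0.5, -14.3, -3.4]
opening: 0.0278
grip_force: 35.0
```

Emit:
carry_out --commands '[[[-0.003,0,0],0,0.1],[[0,0,0],0,0.5],[[0,0,0],0,0.5],[[0,0,0],0,0.5],[[0,0,-0.03],0,0.5],[[0,0,-0.05],0,0.5],[[0,0,-0.05],0,0.5],[[-0.04,-0.03,0],0,0.5],[[-0.04,-0.04,0],0,0.5],[[-0.04,-0.04,0],0,0.5],[[-0.04,-0.04,0],0,0.5],[[0,0,0],0,0.5]]'

```text
time: 67.6
tool_pos: [0.5063, -0.3184, 0.1703]
tool_rot: [-3.141, 0.0, 1.671]
contact_force: [1.5, 0.9, 0.2]
opening: 0.046
grip_force: 0.0
```

```bash
python3 pins.py
python3 - <<'E'
from h import *
for n in('scene','top'):
    p=robot.read_camera(n)
    print(n,[(k,np.round(x['at'],1).tolist(),round(x['p'],2),at_z(p,x['at'],z)[:2].round(3).tolist()) for k,z in(('lid_edge',.095),('foot1',0)) for x in robot.tip_of(p,k)])
E
```

```text
[ 0.5063 -0.3184  0.1703] [-3.141  0.     1.671]
[224.7 204.2] 0.75 bench [ 0.4728 -0.1351] hole [ 0.5015 -0.1231]
[219.6 258.3] 0.55 bench [ 0.618  -0.1243] hole [ 0.64   -0.1128]
[222.4 232.7] 0.54 bench [ 0.5518 -0.1283] hole [ 0.5768 -0.1166]
  find [208.1 230.4] 0.89 bench [ 0.547 -0.162]
  find [203.7 256.4] 0.78 bench [ 0.6147 -0.1602]
  find [211.9 203.8] 0.68 bench [ 0.4729 -0.1656]
[390.3 226.6] 0.73 bench [ 0.6364 -0.1169] hole [ 0.6315 -0.1114]
[397.2 256.8] 0.59 bench [ 0.5661 -0.1311] hole [ 0.5632 -0.1253]
[398.7 285.8] 0.49 bench [ 0.4994 -0.1329] hole [ 0.4985 -0.127 ]
[347.5 166. ] 0.22 bench [ 0.7801 -0.0202] hole [ 0.7711 -0.0176]
  find [407.1 254.5] 0.76 bench [ 0.5712 -0.154 ]
  find [404.7 225.2] 0.65 bench [ 0.6393 -0.1503]
  find [409.7 284.6] 0.59 bench [ 0.5019 -0.1582]
scene [('lid_edge', [218.0, 216.2], 0.65, [0.561, -0.121]), ('lid_edge', [155.7, 316.2], 0.39, [0.789, -0.202]), ('lid_edge', [294.8, 217.9], 0.19, [0.559, 0.042]), ('foot1', [440.9, 195.6], 0.97, [0.417, 0.379]), ('foot1', [465.0, 292.5], 0.9, [0.671, 0.408]), ('foot1', [493.9, 269.7], 0.9, [0.614, 0.477]), ('foot1', [488.6, 230.8], 0.63, [0.513, 0.48])]
top [('lid_edge', [397.3, 250.5], 0.57, [0.574, -0.12]), ('foot1', [180.0, 318.0], 0.97, [0.432, 0.371]), ('foot1', [166.3, 214.3], 0.84, [0.673, 0.405]), ('foot1', [131.5, 242.1], 0.83, [0.609, 0.485]), ('foot1', [132.7, 287.5], 0.75, [0.503, 0.481])]
```

```bash
python3 -c "
from cell import robot
print(robot.hand_in())"
```

```text
the job is handed in; nothing more can be done
None
```

The job is handed in: three brown feet are in the shut box and all three pins are seated in its holes; one push while closing the lid spiked to roughly 75 N at the wrist, and I can't rule out that it broke the 40 N limit.

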